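# Hook cured colour samples out of the lamp bay and match them to their standards

### The arm

A 6-joint arm with a two-finger parallel gripper is mounted at the origin on the work surface. World frame = base frame: x ahead of the robot, y to its left, z up, the work surface at z = 0. Lengths are in m, angles in rad, forces in N, time in s.
With the tool pointing down it reaches from about 0.25 to 0.775 m from the base axis. Payload 4 kg.
Tool frame: the origin (TCP) lies at the centre of the arm's flange, where the gripper is bolted on; the fingertips stand 199 mm ahead of it and the grasp point (between the pads) lies 180 mm ahead of it; z points along the fingers, y is the line along which they close (so a half turn about z gives the same grasp; the last joint's range is limited). The gripper opens to 94 mm and grips with 3 to 60 N. Pads are 16 mm wide; open, the fingers measure 119 mm over their backs; the gripper's body (75 mm by 177 mm) begins 78 mm behind the grasp point.
Start: joints at [1.134, 0.087, 1.371, -0, 1.684, -0.103], TCP at [0.18, 0.52, 0.405] pointing down, gripper open.
Joint ranges: [-3.1, 3.1], [-0.76, 2.03], [0.27, 2.55], [-1.08, 4.22], [0.17, 2.65], [-2.57, 2.57]. Speed limits (rad/s): [2.79, 2.79, 3.14, 3.14, 3.14, 3.14].

### API

Orientations are given as [roll, pitch, yaw] about the fixed x, y, z axes, in that order (R = Rz(yaw) Ry(pitch) Rx(roll)).
In Python, from bench import robot, eyes, models gives the robot as it stands.
- The arm moves only by the tool step_arm, never from a script. Its argument "commands" is a list that holds one entry, the list of rows, each a list of 7 numbers: the shift along the tool's x, y, z in mm, then the turn, a rotation vector about the tool's x, y, z in rad, then the finger opening in mm, from 0 to 94. In form: [[[tx, ty, tz, wx, wy, wz, gripper], ...]]. A call has 1 to 20 rows; each row shifts and turns the commanded pose from where the row before left it, along the tool's axes as they then stand; what a row does not reach is not made up. A row lasts 1/8 s, in which the tool goes at most 62.5 mm and 10.7 degrees, less where a joint would pass 70% of its speed; a pose out of reach is approached as far as the arm can. A call is refused whole if a number of a shift passes 62.5 or a number of a turn 0.188, either way. A call with a gripper value outside its range is refused whole. The fingers move at their own pace and stop on an object; the grip force is fixed at half the most. Time passes only in rows, so rows that do not move let the fingers close. It gives the time, the measured TCP pose, the force, the opening and the grip force at its end, in the units of the state.
- robot.get_obs(): the state, without advancing time (a new reading comes with each control period).
- eyes.snapshot(name): name is "scene" or "top" or "wrist"; returns a dict with "color" (400x640x3 uint8, red, green, blue), "camera_matrix" (3x3 intrinsics, pixels), "eye" and "rotation" of the camera in the world; the wrist camera has in their place "tool_from_camera" (4x4, takes a point from camera to tool coordinates, whose origin is the TCP and whose axes are the flange's). Camera axes: x right, y up, looking along -z (the intrinsics and any distortion apply to the point x, -y, -z); pixel columns grow to the right and rows downward; lengths in m; the calibration is good to about 2 mm. A picture is of the moment at which its call begins: read the wrist's pose just before it. There is no depth.
- robot.close_job(): hands the job in; it is judged then, once.
Trained networks look in a picture, given as the dict that the camera call returned (one of the last four; its "shot" number tells which), for a name from the list of things; names that differ only in an ending like _2 or _b are one class to them, and where a whole thing is asked for, a point or a joint stands for the part that bears it (a point fixed in the world has none). Each returns a list of dicts, best first, with "confidence" (0 to 1); they miss things now and then, are a little off and sometimes report something else, mostly with a low value. They report only what shows in the picture. A call takes as long as a camera call. They do not tell look-alikes from the thing itself.
- models.masks_of(picture, query): "mask" (400x640 bool, what is visible of it) and "xy" ([column, row] in pixels, amid what is visible of it).
- models.tip_of(picture, query): "xy" ([column, row] in pixels: a listed point, or the origin of a listed thing).
The state is a dict: "time": time; "joint_positions": joint angles; "qvel": joint speeds; "joint_torque": joint torques, N m; "tool_pos": TCP position; "ee_rot": TCP orientation; "wrist_force": force on the tool from outside, world axes, zero at the start; "wrist_torque": the same for the moment, N m; "width": finger opening in m; "finger_force": force on a finger pad.
Only numpy, scipy, OpenCV 4.12 (cv2) and the standard library are available. Lean on these libraries where they do the work, as an engineer would, in place of code of your own. Each camera call takes 0.05 s, during which the arm holds its last target. There are 200 camera calls.

### The job

First switch off the curing lamp: push its red spring plunger right down to its stop and let it come back up. Then take the hook and, touching the sample cups with nothing but the hook as long as they are beyond the yellow line, drag every cup that is there wholly over the line to the robot's side, and put the hook back on its black mat, standing on its foot and prong as it was. Stand each cup upright on the disc of its own colour, within its edge, and leave the other things on the table where they are.

Things in the scene. Friction and masses are not known exactly. Their poses are not given: they have to be found in the camera images.
- line (a point): Middle of the yellow line, a flat 14 mm wide stripe painted across the table along y; x axis away from the robot. The curing bay is the grey area beyond it (+x), closed at the back by a low lamp 42 mm high about 0.23 m behind the line.
- plunger (a joint): Red-headed spring plunger of the lamp switch: 0 = up, 0.018 m = down on its stop; a spring returns it. It takes about 1 N to start and 7.5 N at the stop.
- plunger_top (a point): Centre of the top face of the plunger's round red head (42 mm diameter, 12 mm thick); 86 mm above the table when up. It stands on a grey block 90 x 80 x 40 mm and is pressed straight down.
- hook_grip (a point): Grip point of the hook tool (0.3 kg), mid orange handle, 55 mm above the tool's underside; x axis points along the tool to the prong, z up. The handle is an upright block 22 mm wide (y), from 50 mm behind to 30 mm ahead of this point, its top 27 mm above it; under it a black foot 44 mm wide, 8 mm thick. An 8 mm steel rod runs ahead from it, its axis 19 mm above this point.
- hook_tip (a point): Lower end of the hook's prong: the rod bends straight down 170 mm ahead (x) of the grip point into a prong 8 mm thick that ends level with the foot's underside, 70 mm of it free below the rod. The tool stands by itself on its foot and prong tip; it balances within 10 mm of the grip point.
- mat: Black rubber mat fixed on the table, 300 mm (x) by 120 mm (y), 3 mm thick, the hook's place; origin at the centre of its underside.
- cup_green_c (a point): Centre (25 mm above its underside) of the green plastic sample cup: open round cup, outside diameter 60 mm, height 50 mm, straight wall 3.5 mm thick, floor 6 mm thick, about 0.13 kg. Absent in some runs.
- tile_green_c (a point): Centre of the top of the white colour-standard tile with the green disc: tile 100 mm square, 4 mm thick, fixed; disc 92 mm in diameter, flush with the top.
- cup_blue_c (a point): Centre (25 mm above its underside) of the blue plastic sample cup: open round cup, outside diameter 60 mm, height 50 mm, straight wall 3.5 mm thick, floor 6 mm thick, about 0.13 kg. Absent in some runs.
- tile_blue_c (a point): Centre of the top of the white colour-standard tile with the blue disc: tile 100 mm square, 4 mm thick, fixed; disc 92 mm in diameter, flush with the top.
- cup_red_c (a point): Centre (25 mm above its underside) of the red plastic sample cup: open round cup, outside diameter 60 mm, height 50 mm, straight wall 3.5 mm thick, floor 6 mm thick, about 0.13 kg. Absent in some runs.
- tile_red_c (a point): Centre of the top of the white colour-standard tile with the red disc: tile 100 mm square, 4 mm thick, fixed; disc 92 mm in diameter, flush with the top.
- cup_yellow_c (a point): Centre (25 mm above its underside) of the yellow plastic sample cup: open round cup, outside diameter 60 mm, height 50 mm, straight wall 3.5 mm thick, floor 6 mm thick, about 0.13 kg. Absent in some runs.
- tile_yellow_c (a point): Centre of the top of the white colour-standard tile with the yellow disc: tile 100 mm square, 4 mm thick, fixed; disc 92 mm in diameter, flush with the top.
- amber_bottle: Amber bottle, 44 mm diameter, 100 mm high; a bystander, origin at its underside.
- cream_jar: White jar, 56 mm diameter, 45 mm high; a bystander, origin at its underside.
- pot: Small glass pot with black lid, 36 mm diameter, 32 mm high; a bystander, origin at its underside.
- pigment: Grey pigment bottle, 56 mm diameter, 120 mm high; a bystander, origin at its underside.
- tape: Yellow roll of tape lying flat, 80 mm diameter, 19 mm high; a bystander, origin at its underside.
- beaker: Glass beaker, 68 mm diameter, 85 mm high; a bystander, origin at its underside.
There are look-alikes about, which are no part of the job. What is shaped like the part that bears plunger but green is not meant.

How it is judged:
On the way, in this order (a step that is already met when the one before it is completed fails the run):
1. the lamp plunger is pushed down to its stop (value of joint plunger above 0.016 m), for 0.1 s.
2. the plunger is let up again (value of joint plunger below 0.003 m), for 0.1 s.
3. every cup is on the robot's side of the yellow line (x of each of cup_green_c, cup_blue_c, cup_red_c, cup_yellow_c in the frame of line below -0.028 m), for 0.2 s.
At the end, for the whole second after the job is handed in: Every cup that is present stands upright (within 0.1 rad), at rest, its centre within 18 mm of the centre of the tile of its own colour; the hook stands upright on its foot and prong tip with its grip point and prong tip over the black mat; the plunger is up (horizontal distance between cup_green_c and tile_green_c below 0.018 m and angle between each of cup_green_c, cup_blue_c, cup_red_c, cup_yellow_c, hook_grip's own z axis and vertical below 0.1 rad and height (world z) of each of cup_green_c, cup_blue_c, cup_red_c, cup_yellow_c below 0.04 m and linear speed of each of cup_green, cup_blue, cup_red, cup_yellow, hook below 0.02 m/s and horizontal distance between cup_blue_c and tile_blue_c below 0.018 m and horizontal distance between cup_red_c and tile_red_c below 0.018 m and horizontal distance between cup_yellow_c and tile_yellow_c below 0.018 m and x of hook_grip in the frame of mat between -0.15 and 0.15 m and y of hook_grip in the frame of mat between -0.06 and 0.06 m and x of hook_tip in the frame of mat between -0.15 and 0.15 m and y of hook_tip in the frame of mat between -0.06 and 0.06 m and height (world z) of hook_grip below 0.068 m and value of joint plunger below 0.003 m); the robot touches nothing.
It fails at once if a cup is touched by the robot itself while its centre is beyond the yellow line ((contact force between any of the fingers, the arm and cup_green above 0.3 N and x of cup_green_c in the frame of line above 0.005 m) or (contact force between any of the fingers, the arm and cup_blue above 0.3 N and x of cup_blue_c in the frame of line above 0.005 m) or (contact force between any of the fingers, the arm and cup_red above 0.3 N and x of cup_red_c in the frame of line above 0.005 m) or (contact force between any of the fingers, the arm and cup_yellow above 0.3 N and x of cup_yellow_c in the frame of line above 0.005 m)).
It fails at once if another thing on the table is moved more than 30 mm (distance of any of amber_bottle, cream_jar, pot, pigment, tape, beaker from where it was at the start of the episode above 0.03 m).
Of cup_green, cup_blue, cup_red, cup_yellow only 2 to 4 are there at a start; the rules pass over those that are not, and their reading is None.
At some moment in a run one of cup_green, cup_blue, cup_red, cup_yellow may be knocked a few centimetres aside while the robot is not near it.
It also fails if it takes over 210 s, if anything falls off the work surface, if the arm or the gripper's body presses on something with over 40 N, if the wrist force passes 120 N, or if a joint passes its speed limit or range.

## Working session

There is one attempt and no reset: what is moved stays moved. The work goes in short steps, Python scripts to look and compute and a tool call to move; the robot and the scene stay as the last step left them, time stands still between calls to the robot, and variables do not carry over. Pictures are saved under pics/ and viewed, at most 14 in all, crops included, and the job is handed in when it is done.

Besides the shell and the picture viewer there is one more tool, called after "Request:" in YAML: its name, and indented under it one key for each argument. step_arm: Moves the arm, as the interface text tells. Its arguments: {"type":"object","properties":{"commands":{"type":"array"}},"required":["commands"]}

```bash
mkdir -p pics; ls
cat > h.py <<'E'
import numpy as np, cv2
from scipy.spatial.transform import Rotation as R
from bench import robot, eyes, models
def ray(s,xy,obs=None):
    K=np.array(s["camera_matrix"]);d=np.linalg.solve(K,[xy[0],xy[1],1.]);d=np.array([d[0],-d[1],-d[2]])
    if "eye" in s: return np.array(s["eye"]),np.array(s["rotation"])@d
    T=np.array(s["tool_from_camera"]);Q=R.from_euler('xyz',obs["ee_rot"]).as_matrix()
    return np.array(obs["tool_pos"])+Q@T[:3,3],Q@T[:3,:3]@d
def at(s,xy,z,obs=None):
    o,d=ray(s,xy,obs);return o+d*(z-o[2])/d[2]
def save(s,n): cv2.imwrite(f"pics/{n}.png",cv2.cvtColor(s["color"],cv2.COLOR_RGB2BGR))
Z=dict(line=0,plunger_top=.086,hook_grip=.058,hook_tip=.003,mat=0,amber_bottle=0,cream_jar=0,pot=0,pigment=0,tape=0,beaker=0)
for c in("green","blue","red","yellow"): Z[f"cup_{c}_c"]=.025;Z[f"tile_{c}_c"]=.004
def find(s,names,obs=None):
    for n in names:
        for r in models.tip_of(s,n)[:3]:
            print(s["shot"],n,round(r["confidence"],2),np.round(r["xy"]),np.round(at(s,r["xy"],Z[n],obs)[:2],3))
E
python3 - <<'E'
from h import *
o=robot.get_obs();print(o)
for n in("scene","top"):
    s=eyes.snapshot(n);save(s,n+"0");print(n,s["eye"],s["camera_matrix"]);find(s,Z)
E
```

```text
pics
{'time': 0.0, 'joint_positions': array([ 1.13388022e+00,  8.79385381e-02,  1.37222354e+00, -2.42191950e-05,
        1.68359093e+00, -1.03133924e-01]), 'qvel': array([ 0.00210261,  0.00100784, -0.00141691,  0.00035917, -0.00118239,
        0.00050544]), 'joint_torque': array([ 2.20068928e-04, -3.40175843e+01, -3.02434659e+01,  7.18423608e-02,
        3.27716873e-02, -1.61678850e-04]), 'tool_pos': array([0.18016866, 0.51953573, 0.40352829]), 'ee_rot': array([-3.13944130e+00, -1.98467615e-04,  2.80780755e+00]), 'wrist_force': array([-0.4663324 ,  0.00096307,  0.48627224]), 'wrist_torque': array([ 0.02558909, -0.01460655,  0.00039916]), 'finger_force': 0.0, 'width': 0.0944138550866043}
scene [1.69186906 0.49363122 1.21805699] [[507.06478653   0.         317.39370816]
 [  0.         507.06478653 200.03860395]
 [  0.           0.           1.        ]]Traceback (most recent call last):
  File "<stdin>", line 4, in <module>
  File "h.py", line 17, in find
    print(s["shot"],n,round(r["confidence"],2),np.round(r["xy"]),np.round(at(s,r["xy"],Z[n],obs)[:2],3))
                                                                          ~~^^^^^^^^^^^^^^^^^^^^
  File "h.py", line 10, in at
    o,d=ray(s,xy,obs);return o+d*(z-o[2])/d[2]
                                          ~^^^
IndexError: invalid index to scalar variable.
```

```bash
sed -i 's/np.array(s\["rotation"\])@d/R.from_euler("xyz",s["rotation"]).as_matrix()@d/' h.py
python3 - <<'E'
from h import *
for n in("scene","top"):
    s=eyes.snapshot(n);save(s,n+"0");print(n,s["eye"],s["rotation"]);find(s,Z)
E
```

```text
scene [1.69186906 0.49363122 1.21805699] [0.83289361 0.02242173 1.91017194]
2 plunger_top 0.65 [457. 183.] [0.296 0.48 ]
2 plunger_top 0.51 [487. 228.] [0.485 0.597]
2 plunger_top 0.45 [522. 209.] [0.361 0.694]
2 hook_grip 0.69 [229. 170.] [ 0.441 -0.32 ]
2 hook_tip 0.74 [209. 214.] [ 0.627 -0.311]
2 mat 0.82 [226. 190.] [ 0.492 -0.314]
2 amber_bottle 0.91 [375. 280.] [0.723 0.308]
2 amber_bottle 0.5 [354. 214.] [0.468 0.166]
2 cream_jar 0.79 [196. 237.] [ 0.735 -0.301]
2 cream_jar 0.69 [322. 215.] [0.505 0.062]
2 pot 0.71 [254. 260.] [ 0.765 -0.076]
2 pigment 0.73 [441. 270.] [0.621 0.49 ]
2 tape 0.83 [169. 179.] [ 0.501 -0.549]
2 beaker 0.86 [219. 157.] [ 0.318 -0.434]
2 beaker 0.74 [286. 268.] [0.764 0.032]
2 beaker 0.41 [355. 212.] [0.458 0.167]
2 cup_green_c 0.78 [283. 270.] [0.794 0.036]
2 tile_green_c 0.74 [321. 214.] [0.506 0.058]
2 cup_blue_c 0.61 [254. 258.] [ 0.777 -0.067]
2 tile_blue_c 0.56 [383. 227.] [0.501 0.278]
2 cup_red_c 0.95 [219. 246.] [ 0.766 -0.196]
2 cup_red_c 0.69 [356. 213.] [0.484 0.177]
2 tile_red_c 0.86 [414. 226.] [0.461 0.375]
2 tile_red_c 0.38 [279. 24
[... 822 characters left out ...]
igment 0.71 [209. 189.] [0.616 0.495]
3 pigment 0.65 [291. 225.] [0.459 0.154]
3 tape 0.64 [262. 219.] [0.487 0.275]
3 tape 0.5 [458. 209.] [ 0.515 -0.535]
3 beaker 0.65 [439. 259.] [ 0.311 -0.444]
3 cup_green_c 0.45 [318. 146.] [0.786 0.038]
3 tile_green_c 0.95 [314. 217.] [0.489 0.059]
3 tile_green_c 0.73 [290. 149.] [0.781 0.156]
3 cup_blue_c 0.78 [346. 144.] [ 0.791 -0.078]
3 tile_blue_c 0.61 [262. 220.] [0.48  0.274]
3 tile_blue_c 0.3 [411. 225.] [ 0.449 -0.337]
3 cup_red_c 0.67 [375. 145.] [ 0.787 -0.2  ]
3 tile_red_c 0.71 [234. 228.] [0.45  0.388]
3 cup_yellow_c 0.77 [290. 149.] [0.773 0.157]
3 tile_yellow_c 0.85 [290. 225.] [0.461 0.161]
3 tile_yellow_c 0.71 [260. 221.] [0.479 0.282]
```

View pics/scene0.png

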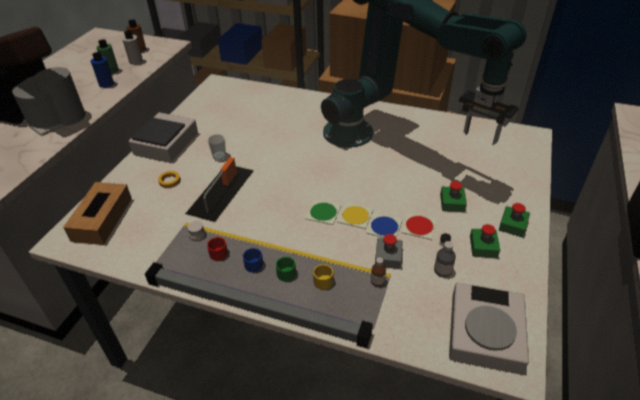

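View pics/top0.png

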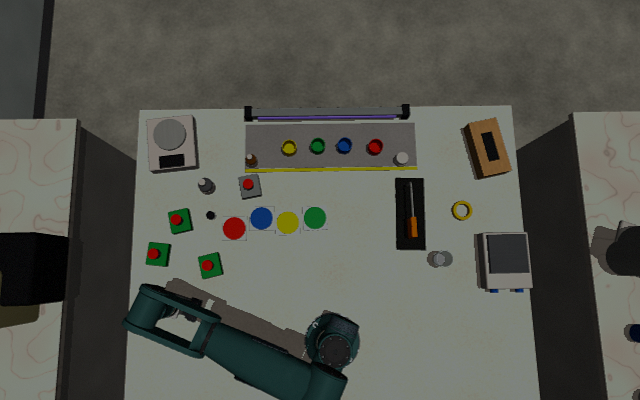

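```bash
cat >> h.py <<'E'
def tri(p):  # list of (snap,xy,obs)
    A=np.zeros((3,3));b=np.zeros(3)
    for s,xy,o in p:
        e,d=ray(s,xy,o);d=d/np.linalg.norm(d);M=np.eye(3)-np.outer(d,d);A+=M;b+=M@e
    return np.linalg.solve(A,b)
def wr(v):return (v+np.pi)%(2*np.pi)-np.pi
def go(x,y,zg,yaw,o=None):
    """grasp point target (tool down) -> tool-frame shift mm from the present pose, before turning; turn about tool z"""
    o=o or robot.get_obs();Q=R.from_euler('xyz',o["ee_rot"])
    d=np.array([x,y,zg+.18])-o["tool_pos"]
    w=(Q.inv()*R.from_euler('xyz',[np.pi,0,yaw])).as_rotvec()
    print("shift",np.round(Q.inv().apply(d)*1e3,1),"turn",np.round(w,3),"shift in target frame",np.round(R.from_euler('xyz',[np.pi,0,yaw]).inv().apply(d)*1e3,1))
E
python3 - <<'E'
from h import *
S={n:eyes.snapshot(n) for n in("scene","top")}
H={n:cv2.cvtColor(s["color"],cv2.COLOR_RGB2HSV) for n,s in S.items()}
rng={"red":[(0,8),(172,180)],"yellow":[(20,33)],"green":[(50,80)],"blue":[(105,125)]}
for c,rs in rng.items():
  for n in S:
    h=H[n];m=np.zeros(h.shape[:2],bool)
    for a,b in rs:m|=(h[...,0]>=a)&(h[...,0]<=b)
    m&=(h[...,1]>120)&(h[...,2]>50)
    k,_,st,ce=cv2.connectedComponentsWithStats(m.astype(np.uint8))
    for i in range(1,k):
        p=at(S[n],ce[i],0)
        if st[i,4]>25 and .2<p[0]<1 and abs(p[1])<.75: print(c,n,st[i],np.round(ce[i],1),*[np.round(at(S[n],ce[i],z)[:2],4) for z in(.004,.025,.05,.086)])
# line
h=H["top"];m=(abs(h[...,0]-26)<8)&(h[...,1]>120)
for c0 in(265,300,330,360,390):
    r=np.where(m[160:180,c0-3:c0+4])[0].mean()+160;print("line",c0,r,np.round(at(S["top"],(c0,r),0),4))
for q in("hook_grip","mat"):
    r=models.masks_of(S["top"],q)
    if r: 
        rc=cv2.minAreaRect(cv2.findNonZero(r[0]["mask"].astype(np.uint8)));print(q,r[0]["confidence"],rc,at(S["top"],rc[0],.003))
E
```

```text
red scene [450 181  13  10  98] [455.6 185.3] [0.2102 0.4759] [0.2358 0.4762] [0.2663 0.4766] [0.3103 0.4771]
red scene [512 203  13  11 103] [518.2 207.6] [0.2632 0.6968] [0.2879 0.6933] [0.3174 0.6891] [0.3597 0.6831]
red scene [406 216  27  19 404] [419.  225.1] [0.4536 0.3893] [0.475  0.3911] [0.5005 0.3932] [0.5372 0.3963]
red scene [482 224  13  12 114] [487.9 229.3] [0.4026 0.6088] [0.4249 0.6068] [0.4514 0.6044] [0.4897 0.601 ]
red scene [383 234  14  12 123] [389.6 239.6] [0.5494 0.3115] [0.5691 0.3147] [0.5926 0.3184] [0.6265 0.3238]
red scene [207 237  19  24 358] [216.7 248. ] [ 0.761  -0.2105] [ 0.7771 -0.1983] [ 0.7963 -0.1838] [ 0.8239 -0.1629]
red top [368 139  16  14 140] [375.1 146. ] [ 0.7875 -0.2024] [ 0.7813 -0.1991] [ 0.774  -0.1951] [ 0.7634 -0.1894]
red top [243 179  10  10  86] [247.5 183.4] [0.6347 0.3337] [0.6304 0.3305] [0.6252 0.3268] [0.6178 0.3215]
red top [171 214  10  11  84] [175.5 219.1] [0.4907 0.6249] [0.4881 0.6182] [0.4851 0.6103] [0.4806 0.599 ]
red top [223 217  23  23 398] [233.7 227.9] [0.4508 0.3881] [0.4487 0.3843] [0.4462 0.3798] [0.4426 
[... 2441 characters left out ...]
 [ 0.7964 -0.0598] [ 0.824  -0.0428]
blue top [337 137  15  14 111] [343.4 145.2] [ 0.7927 -0.0685] [ 0.7864 -0.0668] [ 0.779  -0.0648] [ 0.7684 -0.0618]
blue top [250 207  22  22 380] [260.9 217.8] [0.4902 0.2778] [0.4876 0.2753] [0.4846 0.2724] [0.4801 0.2682]
line 265 170.0 [0.6914 0.2619 0.    ]
line 300 169.5 [0.6914 0.1158 0.    ]
line 330 169.0 [ 0.6917 -0.0097  0.    ]
line 360 168.5 [ 0.692  -0.1356  0.    ]
line 390 168.0 [ 0.6923 -0.2618  0.    ]
hook_grip 0.67 ((409.1703796386719, 210.05532836914062), (56.00899887084961, 12.572092056274414), 86.18592071533203) [ 0.51251603 -0.33223446  0.003     ]
mat 0.71 ((410.0, 214.0), (72.0, 30.0), 90.0) [ 0.49607612 -0.33478348  0.003     ]
```

Run:
```python
from h import *
go(.622,.3225,.125,2.8078)
```

```text
shift [-482.   -41.5   99.7] turn [0. 0. 0.] shift in target frame [-482.   -41.5   99.7]
```

Request:
step_arm:
  commands:
    - [[-40,-3,0,0,0,0,0],[-40,-3,0,0,0,0,0],[-40,-3,0,0,0,0,0],[-40,-3,0,0,0,0,0],[-40,-3,0,0,0,0,0],[-40,-3,0,0,0,0,0],[-40,-3,0,0,0,0,0],[-40,-3,0,0,0,0,0],[-40,-3,0,0,0,0,0],[-40,-3,0,0,0,0,0],[-40,-4,20,0,0,0,0],[-42,-7.5,20,0,0,0,0],[0,0,20,0,0,0,0],[0,0,20,0,0,0,0],[0,0,20,0,0,0,0],[0,0,0,0,0,0,0],[0,0,0,0,0,0,0]]

```text
time: 4.42
tool_pos: [0.6218, 0.323, 0.3056]
ee_rot: [3.141, 0.001, 2.809]
wrist_force: [-0.1, 0.4, 0.0]
width: 0.0007
finger_force: 0.0
```

Run:
```python
from h import *
o=robot.get_obs();print(o["tool_pos"],o["wrist_force"],o["width"],o["time"])
go(.622,.3225,.085,2.8078)
s=eyes.snapshot("wrist");save(s,"w1");print(s["tool_from_camera"])
S=eyes.snapshot("scene");cv2.imwrite("pics/s1.png",cv2.resize(S["color"][190:290,320:480,::-1],None,fx=4,fy=4))
cv2.imwrite("pics/b1.png",np.vstack([cv2.imread("pics/s1.png")[:200],]))
```

```text
[0.62178751 0.32298044 0.30559345] [-0.14852456  0.37842133  0.00922127] 0.0007137164846447485 4.425
shift [-0.3 -0.4 40.6] turn [0.001 0.001 0.001] shift in target frame [-0.4 -0.4 40.6]
[[-5.23592122e-04  9.58422648e-01  2.85351981e-01  8.33522199e-02]
 [ 9.99999825e-01  5.80066319e-04 -1.13392123e-04 -9.97813364e-04]
 [-2.74200652e-04  2.85351872e-01 -9.58422785e-01  1.93162680e-02]
 [ 0.00000000e+00  0.00000000e+00  0.00000000e+00  1.00000000e+00]]
```

View pics/s1.png

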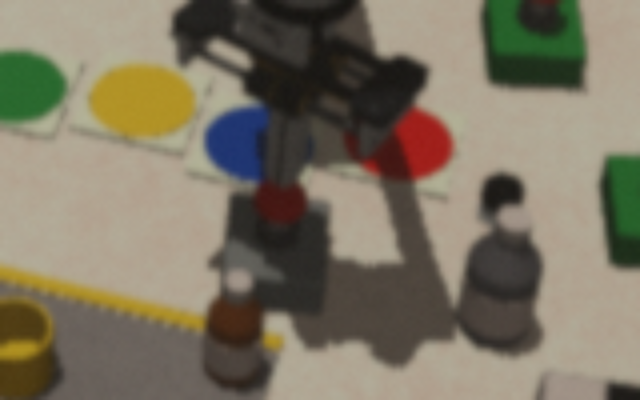

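View pics/w1.png

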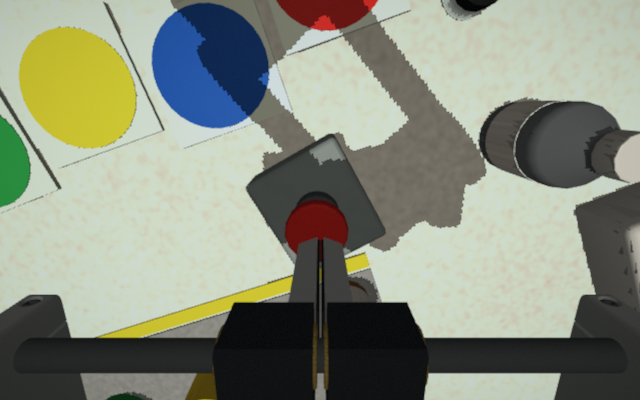

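The fingertips, at about (318,238) in the wrist view, sit over the red head at (317,230) on the grey block. I'll press.

Request:
step_arm:
  commands:
    - [[0,0,18,0,0,0,0],[0,0,6,0,0,0,0],[0,0,6,0,0,0,0],[0,0,5,0,0,0,0],[0,0,4,0,0,0,0],[0,0,0.5,0,0,0,0],[0,0,0,0,0,0,0],[0,0,0,0,0,0,0]]

```text
time: 5.52
tool_pos: [0.6218, 0.3225, 0.2675]
ee_rot: [3.141, 0.001, 2.808]
wrist_force: [-3.1, -0.6, 7.7]
width: 0.0003
finger_force: 4.2
```

Request:
step_arm:
  commands:
    - [[0,0,1.5,0,0,0,0],[0,0,1,0,0,0,0],[0,0,0,0,0,0,0],[0,0,0,0,0,0,0]]

```text
time: 6.02
tool_pos: [0.6217, 0.3225, 0.2673]
ee_rot: [3.14, 0.002, 2.808]
wrist_force: [-5.2, -2.0, 14.1]
width: 0.0005
finger_force: 7.3
```

Request:
step_arm:
  commands:
    - [[0,0,-20,0,0,0,0],[0,0,-40,0,0,0,0],[0,0,-40,0,0,0,0],[0,0,-50,0,0,0,0],[0,0,0,0,0,0,90]]

```text
time: 6.65
tool_pos: [0.6221, 0.3225, 0.4189]
ee_rot: [3.135, 0.008, 2.808]
wrist_force: [-0.2, -0.2, 0.5]
width: 0.0072
finger_force: 0.0
```

Run:
```python
from h import *
go(.44,-.33,.2,np.pi)
```

```text
shift [ -41.5 -676.4   34.4] turn [ 0.006  0.009 -0.334] shift in target frame [ 182.1 -652.5   38.9]
```

Request:
step_arm:
  commands:
    - [[0,0,0,0,0,-0.167,90],[0,0,0,0,0,-0.167,90],[11,-41,3,0,0,0,90],[11,-41,3,0,0,0,90],[11,-41,3,0,0,0,90],[11,-41,3,0,0,0,90],[11,-41,3,0,0,0,90],[11,-41,3,0,0,0,90],[11,-41,3,0,0,0,90],[11,-41,3,0,0,0,90],[11,-41,3,0,0,0,90],[11,-41,3,0,0,0,90],[12,-41,2,0,0,0,90],[12,-41,1,0,0,0,90],[12,-41,1,0,0,0,90],[12,-40,1,0,0,0,90],[12,-40,1,0,0,0,90],[12,-39,0,0,0,0,90],[0,0,0,0,0,0,90]]

```text
time: 9.02
tool_pos: [0.439, -0.3316, 0.3741]
ee_rot: [3.139, -0.003, 3.138]
wrist_force: [0.8, 0.6, -0.5]
width: 0.0901
finger_force: 0.0
```

Run:
```python
from h import *
o=robot.get_obs();print(o["tool_pos"],o["ee_rot"])
s=eyes.snapshot("wrist");save(s,"w2")
find(s,("hook_grip","hook_tip","mat"),o)
H=cv2.cvtColor(s["color"],cv2.COLOR_RGB2HSV);m=((H[...,0]>5)&(H[...,0]<18)&(H[...,1]>150)&(H[...,2]>90)).astype(np.uint8)
k,_,st,ce=cv2.connectedComponentsWithStats(m)
for i in range(1,k):
    if st[i,4]>200:print(st[i],ce[i],at(s,ce[i],.085,o))
```

```text
[ 0.43897898 -0.33157499  0.37409078] [ 3.13924491 -0.00325569  3.13763333]
8 hook_grip 0.81 [320. 205.] [ 0.445 -0.332]
8 hook_grip 0.43 [136. 241.] [ 0.48 -0.51]
8 hook_tip 0.73 [320. 236.] [ 0.498 -0.332]
8 hook_tip 0.51 [342. 392.] [ 0.72  -0.303]
8 mat 0.84 [318. 235.] [ 0.498 -0.334]
[ 310  148   27   98 2382] [323.86523929 196.35600336] [ 0.42885251 -0.32856873  0.085     ]
```

View pics/w2.png

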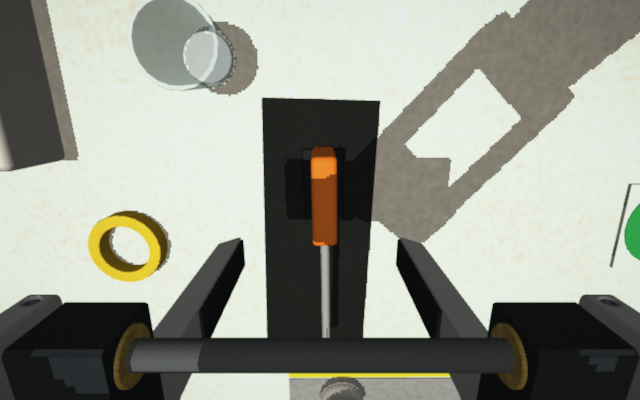

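Run:
```python
from h import *
o=robot.get_obs()
s=eyes.snapshot("wrist");im=s["color"];H=cv2.cvtColor(im,cv2.COLOR_RGB2HSV);m=((H[...,0]>5)&(H[...,0]<18)&(H[...,1]>150)&(H[...,2]>60))
for r in range(146,256,6):
    c=np.where(m[r,290:360])[0]
    if len(c):print(r,c.min()+290,c.max()+290,np.round(at(s,(c.mean()+290,r),.085,o)[:2],4))
for r in(255,275,295,315,330):
    g=im[r,312:345].astype(int).mean(1);c=np.where(g>70)[0];print(r,c.min()+312,c.max()+312,np.round(at(s,(c.mean()+312,r),.077,o)[:2],4))
S=eyes.snapshot("scene");find(S,("hook_grip","hook_tip"))
```

```text
146 310 330 [ 0.3889 -0.3292]
152 309 332 [ 0.3938 -0.3288]
158 307 333 [ 0.3987 -0.3292]
164 307 333 [ 0.4037 -0.3292]
170 308 333 [ 0.4087 -0.3288]
176 308 333 [ 0.4137 -0.3288]
182 308 333 [ 0.4189 -0.3288]
188 308 333 [ 0.424  -0.3288]
194 308 333 [ 0.4293 -0.3288]
200 308 333 [ 0.4346 -0.3287]
206 309 333 [ 0.4399 -0.3283]
212 309 333 [ 0.4453 -0.3283]
218 309 333 [ 0.4508 -0.3283]
224 309 333 [ 0.4563 -0.3283]
230 309 333 [ 0.4619 -0.3283]
236 309 333 [ 0.4675 -0.3283]
242 311 330 [ 0.4732 -0.3287]
255 317 325 [ 0.4896 -0.3282]
275 318 325 [ 0.5102 -0.3277]
295 318 326 [ 0.5316 -0.3272]
315 318 326 [ 0.5538 -0.3271]
330 318 326 [ 0.5711 -0.3271]
10 hook_grip 0.84 [228. 169.] [ 0.438 -0.327]
10 hook_tip 0.6 [205. 212.] [ 0.622 -0.33 ]
```

Run:
```python
from h import *
go(.445,-.3283,.058,-3.13)
```

```text
shift [ -4.5   0.3 138.7] turn [ 0.    0.   -0.01] shift in target frame [ -4.5   0.3 138.7]
```

Request:
step_arm:
  commands:
    - [[-4.5,0.5,30,0,0,-0.012,90],[0,0,30,0,0,0,90],[0,0,30,0,0,0,90],[0,0,30,0,0,0,90],[0,0,18.5,0,0,0,90],[0,0,0,0,0,0,90],[0,0,0,0,0,0,0],[0,0,0,0,0,0,0],[0,0,0,0,0,0,0],[0,0,0,0,0,0,0],[0,0,0,0,0,0,0],[0,0,0,0,0,0,0]]

```text
time: 10.92
tool_pos: [0.4446, -0.329, 0.2381]
ee_rot: [3.141, 0.0, -3.129]
wrist_force: [0.0, -0.1, 0.4]
width: 0.0332
finger_force: 0.0
```

Request:
step_arm:
  commands:
    - [[0,0,0,0,0,0,0],[0,0,0,0,0,0,0],[0,0,0,0,0,0,0],[0,0,0,0,0,0,0]]

```text
time: 11.42
tool_pos: [0.4446, -0.3288, 0.238]
ee_rot: [3.141, -0.0, -3.129]
wrist_force: [-0.3, 1.9, 0.3]
width: 0.0221
finger_force: 30.0
```

Request:
step_arm:
  commands:
    - [[0,0,-15,0,0,0,0],[0,0,-30,0,0,0,0],[0,0,-35,0,0,0,0],[0,0,-15,0,0,0,0],[-27,21.5,0,0,0,0,0],[-27,21.5,0,0,0,0,0],[-27,21.5,0,0,0,0,0],[-27,21.5,0,0,0,0,0],[-27,21.5,0,0,0,0,0],[-27,21.5,0,0,0,0,0],[0,0,0,0,0,0,0],[0,0,0,0,0,0,0]]

```text
time: 12.92
tool_pos: [0.6047, -0.1983, 0.3323]
ee_rot: [-3.141, -0.002, -3.129]
wrist_force: [-0.2, -0.1, -3.6]
width: 0.0218
finger_force: 30.0
```

```bash
cat >> h.py <<'E'
rng={"red":[(0,8),(172,180)],"yellow":[(20,33)],"green":[(50,80)],"blue":[(105,125)]}
def blobs(s,c,z,obs=None,lo=25,box=(.5,.95,-.35,.3)):
    h=cv2.cvtColor(s["color"],cv2.COLOR_RGB2HSV);m=np.zeros(h.shape[:2],bool)
    for a,b in rng[c]:m|=(h[...,0]>=a)&(h[...,0]<=b)
    m&=(h[...,1]>120)&(h[...,2]>50)
    k,_,st,ce=cv2.connectedComponentsWithStats(m.astype(np.uint8));L=[]
    for i in range(1,k):
        p=at(s,ce[i],z,obs)
        if st[i,4]>lo and box[0]<p[0]<box[1] and box[2]<p[1]<box[3]: L.append((st[i,4],np.round(ce[i],1),np.round(p[:2],3)))
    return L
E
python3 - <<'E'
from h import *
o=robot.get_obs();print(o["tool_pos"],o["ee_rot"],o["width"])
for n in("scene","top"):
    s=eyes.snapshot(n);save(s,n+"2")
    for c in rng: print(n,c,blobs(s,c,.025))
    find(s,("hook_tip",))
t=cv2.imread("pics/top2.png")[110:260,220:440];q=cv2.imread("pics/scene2.png")[150:310,160:400]
cv2.imwrite("pics/c2.png",np.vstack([cv2.resize(t,(440,300)),cv2.resize(q,(440,293))]))
E
```

```text
[ 0.60474012 -0.19834407  0.3323245 ] [-3.14145562e+00 -1.89010166e-03 -3.12948560e+00] 0.021821371489230183
scene red [(np.int32(376), array([216.8, 248.3]), array([ 0.778, -0.197]))]
scene yellow [(np.int32(37), array([207.8, 229.7]), array([ 0.713, -0.265])), (np.int32(560), array([293.3, 251.1]), array([0.713, 0.039])), (np.int32(426), array([322.9, 276.1]), array([0.778, 0.16 ]))]
scene green [(np.int32(308), array([322.9, 211.2]), array([0.511, 0.068])), (np.int32(110), array([285.7, 266.8]), array([0.78, 0.04]))]
scene blue [(np.int32(340), array([384. , 225.4]), array([0.512, 0.282])), (np.int32(123), array([252.7, 257.3]), array([ 0.776, -0.072]))]
11 hook_tip 0.75 [216. 236.] [ 0.713 -0.237]
11 hook_tip 0.28 [219. 159.] [ 0.332 -0.428]
top red [(np.int32(119), array([374.1, 146.1]), array([ 0.781, -0.195]))]
top yellow [(np.int32(158), array([289. , 146.9]), array([0.782, 0.16 ])), (np.int32(396), array([303.9, 169.4]), array([0.686, 0.099]))]
top green [(np.int32(119), array([317.2, 145.3]), array([0.788, 0.042]))]
top blue [(np.int32(118), array([343.8, 144.9]), array([ 0.788, -0.068]))]
12 hook_tip 0.55 [378. 143.] [ 0.802 -0.214]
```

View pics/c2.png

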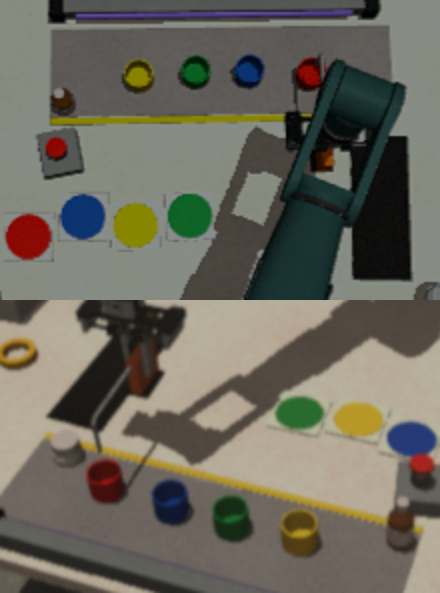

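Tip hangs over the red cup, which agrees with the expected tip pose. I'll lower it into the cup and drag.

Request:
step_arm:
  commands:
    - [[0,0,25,0,0,0,0],[0,0,25,0,0,0,0],[0,0,20,0,0,0,0],[0,0,14,0,0,0,0],[0,0,0,0,0,0,0],[6,0,0,0,0,0,0],[10,0,0,0,0,0,0],[12,0,0,0,0,0,0],[12,0,0,0,0,0,0],[12,0,0,0,0,0,0]]

```text
time: 14.38
tool_pos: [0.5525, -0.1987, 0.25]
ee_rot: [-3.141, 0.002, -3.129]
wrist_force: [2.1, 0.5, -2.4]
width: 0.0216
finger_force: 30.0
```

Run:
```python
from h import *
o=robot.get_obs();print(o["tool_pos"],o["ee_rot"],o["wrist_force"],o["wrist_torque"])
s=eyes.snapshot("scene");save(s,"scene3");print(blobs(s,"red",.025))
```

```text
[ 0.55250073 -0.1987281   0.25000472] [-3.14097820e+00  2.48574732e-03 -3.12949779e+00] [ 2.07627838  0.47986207 -2.36458025] [ 0.06492111 -0.58968227 -0.0094657 ]
[(np.int32(338), array([221.6, 242.3]), array([ 0.75 , -0.195]))]
```

Request:
step_arm:
  commands:
    - [[13,0,0,0,0,0,0],[13,0,0,0,0,0,0],[13,0,0,0,0,0,0],[13,0,0,0,0,0,0],[13,0,0,0,0,0,0],[13,0,0,0,0,0,0],[13,0,0,0,0,0,0],[13,0,0,0,0,0,0],[13,0,0,0,0,0,0],[13,0,0,0,0,0,0],[10,0,0,0,0,0,0],[3,0,0,0,0,0,0],[-8,0,0,0,0,0,0],[0,0,-30,0,0,0,0],[0,0,-30,0,0,0,0],[0,0,-25,0,0,0,0],[0,0,0,0,0,0,0]]

```text
time: 16.55
tool_pos: [0.4189, -0.2006, 0.3358]
ee_rot: [-3.139, 0.003, -3.129]
wrist_force: [0.8, 0.4, -2.6]
width: 0.0217
finger_force: 30.0
```

Run:
```python
from h import *
o=robot.get_obs();print(o["tool_pos"],o["ee_rot"])
for n in("scene","top"):
    s=eyes.snapshot(n)
    for c in rng: print(n,c,blobs(s,c,.025))
go(.611,-.072,.152,-3.129)
```

```text
[ 0.41890158 -0.20060098  0.33578426] [-3.13949662e+00  2.56235935e-03 -3.12896497e+00]
scene red [(np.int32(301), array([241. , 212.2]), array([ 0.603, -0.197]))]
scene yellow [(np.int32(606), array([287.3, 249.6]), array([0.713, 0.018])), (np.int32(429), array([323. , 276.2]), array([0.778, 0.161]))]
scene green [(np.int32(305), array([323. , 211.3]), array([0.511, 0.069])), (np.int32(93), array([285.8, 267.8]), array([0.783, 0.042]))]
scene blue [(np.int32(341), array([384. , 225.4]), array([0.513, 0.282])), (np.int32(114), array([252.6, 257.4]), array([ 0.777, -0.072]))]
top red [(np.int32(129), array([376. , 187.6]), array([ 0.605, -0.195]))]
top yellow [(np.int32(153), array([289. , 146.8]), array([0.783, 0.16 ])), (np.int32(579), array([329.8, 169. ]), array([ 0.686, -0.008]))]
top green [(np.int32(118), array([317.2, 145.3]), array([0.788, 0.043]))]
top blue [(np.int32(110), array([343.4, 145.2]), array([ 0.786, -0.067]))]
shift [-194.5  125.8    0.6] turn [ 0.001 -0.002 -0.   ] shift in target frame [-194.5  125.7    0.9]
```

Request:
step_arm:
  commands:
    - [[-24,16,0,0,0,0,0],[-24,16,0,0,0,0,0],[-25,16,0,0,0,0,0],[-25,16,0,0,0,0,0],[-25,16,0,0,0,0,0],[-25,16,0,0,0,0,0],[-24,15,0,0,0,0,0],[-22,15,0,0,0,0,0],[0,0,0,0,0,0,0],[0,0,0,0,0,0,0]]

```text
time: 17.9
tool_pos: [0.61, -0.0721, 0.3322]
ee_rot: [3.141, -0.004, -3.129]
wrist_force: [-0.1, -0.3, -2.8]
width: 0.0219
finger_force: 30.0
```

Run:
```python
from h import *
o=robot.get_obs();print(o["tool_pos"],o["ee_rot"])
S=[]
for n in("scene","top"):
    s=eyes.snapshot(n);print(n,blobs(s,"blue",.025))
    r=models.tip_of(s,"hook_tip");print([(x["confidence"],x["xy"],at(s,x["xy"],.1)) for x in r[:2]])
```

```text
[ 0.61003533 -0.07213404  0.33217713] [ 3.14126551 -0.00400378 -3.12933016]
scene [(np.int32(342), array([384. , 225.4]), array([0.513, 0.282])), (np.int32(125), array([252.6, 257.4]), array([ 0.777, -0.072]))]
[(0.81, [253.4, 241.7], array([ 0.77649963, -0.06100688,  0.1       ]))]
top [(np.int32(29), array([340. , 142.2]), array([ 0.8  , -0.053]))]
[(0.66, [406.6, 213.1], array([ 0.48756837, -0.2989791 ,  0.1       ])), (0.27, [289.8, 221.0], array([0.46426988, 0.15516685, 0.1       ]))]
```

Request:
step_arm:
  commands:
    - [[0,0,25,0,0,0,0],[0,0,25,0,0,0,0],[0,0,20,0,0,0,0],[0,0,13,0,0,0,0],[0,0,0,0,0,0,0],[6,0,0,0,0,0,0],[10,0,0,0,0,0,0],[12,0,0,0,0,0,0],[12,0,0,0,0,0,0],[12,0,0,0,0,0,0]]

```text
time: 19.35
tool_pos: [0.558, -0.0726, 0.252]
ee_rot: [-3.141, 0.003, -3.129]
wrist_force: [1.4, 0.2, -1.1]
width: 0.0219
finger_force: 30.0
```

Run:
```python
from h import *
o=robot.get_obs();print(o["tool_pos"],o["ee_rot"],o["wrist_force"],o["wrist_torque"])
s=eyes.snapshot("scene");print(blobs(s,"blue",.025))
```

```text
[ 0.55796868 -0.07260439  0.25200845] [-3.14126219e+00  2.58742237e-03 -3.12935008e+00] [ 1.39546657  0.16118649 -1.12300762] [ 0.03152056 -0.59264683 -0.07143066]
[(np.int32(341), array([384. , 225.4]), array([0.513, 0.282])), (np.int32(92), array([255.5, 251.4]), array([ 0.751, -0.074]))]
```

Request:
step_arm:
  commands:
    - [[13,0,0,0,0,0,0],[13,0,0,0,0,0,0],[13,0,0,0,0,0,0],[13,0,0,0,0,0,0],[13,0,0,0,0,0,0],[13,0,0,0,0,0,0],[13,0,0,0,0,0,0],[13,0,0,0,0,0,0],[13,0,0,0,0,0,0],[13,0,0,0,0,0,0],[13,0,0,0,0,0,0],[3,0,0,0,0,0,0],[-8,0,0,0,0,0,0],[0,0,-30,0,0,0,0],[0,0,-30,0,0,0,0],[0,0,-25,0,0,0,0],[0,0,0,0,0,0,0]]

```text
time: 21.52
tool_pos: [0.4215, -0.0745, 0.3377]
ee_rot: [-3.14, 0.003, -3.129]
wrist_force: [-0.7, -0.6, -2.8]
width: 0.022
finger_force: 30.0
```

Run:
```python
from h import *
o=robot.get_obs();print(o["tool_pos"],o["ee_rot"])
for n in("scene","top"):
    s=eyes.snapshot(n)
    for c in rng: print(n,c,blobs(s,c,.025))
go(.613,.040,.152,-3.129)
```

```text
[ 0.42148971 -0.07446173  0.33771845] [-3.14047386e+00  3.03832575e-03 -3.12919157e+00]
scene red [(np.int32(302), array([241.1, 212.2]), array([ 0.602, -0.197]))]
scene yellow [(np.int32(602), array([287.6, 249.7]), array([0.713, 0.019])), (np.int32(433), array([322.9, 276.3]), array([0.779, 0.161]))]
scene green [(np.int32(267), array([323.1, 212.1]), array([0.515, 0.07 ])), (np.int32(93), array([286.1, 267.8]), array([0.783, 0.043]))]
scene blue [(np.int32(66), array([274.2, 220.4]), array([ 0.604, -0.073])), (np.int32(341), array([384. , 225.4]), array([0.512, 0.282]))]
top red [(np.int32(148), array([376.6, 187.7]), array([ 0.604, -0.198]))]
top yellow [(np.int32(152), array([289. , 146.8]), array([0.783, 0.16 ])), (np.int32(576), array([330., 169.]), array([ 0.686, -0.008]))]
top green [(np.int32(118), array([317.2, 145.3]), array([0.788, 0.043]))]
top blue [(np.int32(98), array([344.6, 187.3]), array([ 0.608, -0.066]))]
shift [-193.8  111.9    2.6] turn [ 0.001 -0.002 -0.   ] shift in target frame [-193.8  111.8    2.9]
```

Request:
step_arm:
  commands:
    - [[-24,14,1,0,0,0,0],[-24,14,1,0,0,0,0],[-25,14,1,0,0,0,0],[-25,14,0,0,0,0,0],[-25,14,0,0,0,0,0],[-25,14,0,0,0,0,0],[-24,14,0,0,0,0,0],[-22,14,0,0,0,0,0],[0,0,0,0,0,0,0],[0,0,25,0,0,0,0],[0,0,25,0,0,0,0],[0,0,20,0,0,0,0],[0,0,13,0,0,0,0],[0,0,0,0,0,0,0],[6,0,0,0,0,0,0],[10,0,0,0,0,0,0],[12,0,0,0,0,0,0],[12,0,0,0,0,0,0],[12,0,0,0,0,0,0],[0,0,0,0,0,0,0]]

```text
time: 24.12
tool_pos: [0.5599, 0.0395, 0.2502]
ee_rot: [3.141, -0.001, -3.129]
wrist_force: [0.1, 0.3, -3.8]
width: 0.0221
finger_force: 30.0
```

Run:
```python
from h import *
o=robot.get_obs();print(o["tool_pos"],o["ee_rot"],o["wrist_force"],o["wrist_torque"])
s=eyes.snapshot("scene");print(blobs(s,"green",.025),blobs(s,"yellow",.025))
```

```text
[0.55993937 0.03949657 0.25016928] [ 3.14147522e+00 -1.41558454e-03 -3.12933563e+00] [ 0.06546574  0.25765357 -3.80827536] [0.03775391 0.02024437 0.03122527]
[(np.int32(87), array([330. , 213.1]), array([0.512, 0.094])), (np.int32(82), array([290.2, 260.3]), array([0.751, 0.044]))] [(np.int32(295), array([245.1, 239. ]), array([ 0.712, -0.129])), (np.int32(265), array([334.7, 261.6]), array([0.713, 0.176])), (np.int32(425), array([323. , 276.2]), array([0.778, 0.161]))]
```

Request:
step_arm:
  commands:
    - [[13,0,0,0,0,0,0],[13,0,0,0,0,0,0],[13,0,0,0,0,0,0],[13,0,0,0,0,0,0],[13,0,0,0,0,0,0],[13,0,0,0,0,0,0],[13,0,0,0,0,0,0],[13,0,0,0,0,0,0],[13,0,0,0,0,0,0],[13,0,0,0,0,0,0],[13,0,0,0,0,0,0],[3,0,0,0,0,0,0],[-8,0,0,0,0,0,0],[0,0,-30,0,0,0,0],[0,0,-30,0,0,0,0],[0,0,-25,0,0,0,0],[0,0,0,0,0,0,0]]

```text
time: 26.3
tool_pos: [0.4244, 0.0377, 0.3371]
ee_rot: [-3.141, 0.004, -3.129]
wrist_force: [0.6, 1.3, -3.3]
width: 0.0216
finger_force: 30.0
```

Run:
```python
from h import *
o=robot.get_obs();print(o["tool_pos"],o["ee_rot"])
for n in("scene","top"):
    s=eyes.snapshot(n)
    for c in rng: print(n,c,blobs(s,c,.025))
go(.608,.158,.152,-3.129)
```

```text
[0.4243515  0.03770974 0.33710322] [-3.14140269  0.00447981 -3.12936603]
scene red [(np.int32(301), array([241.1, 212.2]), array([ 0.602, -0.196]))]
scene yellow [(np.int32(604), array([287.6, 249.7]), array([0.713, 0.02 ])), (np.int32(427), array([322.9, 276.2]), array([0.779, 0.16 ]))]
scene green [(np.int32(270), array([322.2, 211.8]), array([0.514, 0.067])), (np.int32(61), array([305.7, 228.5]), array([0.607, 0.041]))]
scene blue [(np.int32(63), array([274.2, 220.5]), array([ 0.604, -0.073])), (np.int32(341), array([384. , 225.4]), array([0.512, 0.282]))]
top red [(np.int32(147), array([376.7, 187.7]), array([ 0.604, -0.198]))]
top yellow [(np.int32(150), array([289. , 146.7]), array([0.783, 0.16 ])), (np.int32(581), array([330.1, 169. ]), array([ 0.686, -0.009]))]
top green [(np.int32(62), array([315.5, 187.6]), array([0.609, 0.053]))]
top blue [(np.int32(121), array([345.6, 188.2]), array([ 0.604, -0.071]))]
shift [-186.1  118.     1.9] turn [ 0.    -0.002 -0.   ] shift in target frame [-186.2  117.9    2.2]
```

Request:
step_arm:
  commands:
    - [[-23,15,1,0,0,0,0],[-23,15,1,0,0,0,0],[-24,15,1,0,0,0,0],[-24,15,0,0,0,0,0],[-24,15,0,0,0,0,0],[-24,15,0,0,0,0,0],[-24,14,0,0,0,0,0],[-21,14,0,0,0,0,0],[0,0,0,0,0,0,0],[0,0,25,0,0,0,0],[0,0,25,0,0,0,0],[0,0,20,0,0,0,0],[0,0,13,0,0,0,0],[0,0,0,0,0,0,0],[6,0,0,0,0,0,0],[10,0,0,0,0,0,0],[12,0,0,0,0,0,0],[12,0,0,0,0,0,0],[12,0,0,0,0,0,0],[0,0,0,0,0,0,0]]

```text
time: 28.9
tool_pos: [0.5555, 0.1575, 0.2493]
ee_rot: [3.142, -0.001, -3.129]
wrist_force: [0.1, 0.5, -3.1]
width: 0.0219
finger_force: 30.0
```

Run:
```python
from h import *
o=robot.get_obs();print(o["tool_pos"],o["ee_rot"],o["wrist_force"],o["wrist_torque"])
s=eyes.snapshot("scene");print(blobs(s,"green",.025),blobs(s,"yellow",.025))
```

```text
[0.55553582 0.15748116 0.24931958] [ 3.14151869e+00 -1.11894186e-03 -3.12901656e+00] [ 0.13331852  0.53935807 -3.0548613 ] [0.08028252 0.05144509 0.0558891 ]
[(np.int32(310), array([322.9, 211.3]), array([0.511, 0.068])), (np.int32(60), array([305.6, 228.6]), array([0.607, 0.041]))] [(np.int32(932), array([301.1, 257.1]), array([0.728, 0.071]))]
```

Request:
step_arm:
  commands:
    - [[13,0,0,0,0,0,0],[13,0,0,0,0,0,0],[13,0,0,0,0,0,0],[13,0,0,0,0,0,0],[13,0,0,0,0,0,0],[13,0,0,0,0,0,0],[13,0,0,0,0,0,0],[13,0,0,0,0,0,0],[13,0,0,0,0,0,0],[13,0,0,0,0,0,0],[10,0,0,0,0,0,0],[3,0,0,0,0,0,0],[-8,0,0,0,0,0,0],[0,0,-30,0,0,0,0],[0,0,-30,0,0,0,0],[0,0,-25,0,0,0,0],[0,0,0,0,0,0,0]]

```text
time: 31.08
tool_pos: [0.4228, 0.1559, 0.336]
ee_rot: [3.141, 0.004, -3.13]
wrist_force: [0.5, 1.2, -2.7]
width: 0.0216
finger_force: 30.0
```

Run:
```python
from h import *
o=robot.get_obs();print(o["tool_pos"],o["ee_rot"])
for n in("scene","top"):
    s=eyes.snapshot(n)
    for c in rng: print(n,c,blobs(s,c,.025))
go(.4446,-.3288,.14,-3.129)
```

```text
[0.42278991 0.15585194 0.33599729] [ 3.14058855  0.00387704 -3.12963724]
scene red [(np.int32(303), array([241.1, 212.2]), array([ 0.602, -0.197]))]
scene yellow [(np.int32(611), array([287.6, 249.7]), array([0.713, 0.019])), (np.int32(331), array([339.8, 236.5]), array([0.606, 0.159]))]
scene green [(np.int32(308), array([322.9, 211.3]), array([0.511, 0.068])), (np.int32(55), array([306.1, 228.7]), array([0.607, 0.043]))]
scene blue [(np.int32(64), array([274.2, 220.4]), array([ 0.604, -0.073])), (np.int32(328), array([383.9, 225.7]), array([0.514, 0.282]))]
top red [(np.int32(145), array([376.7, 187.7]), array([ 0.604, -0.199]))]
top yellow [(np.int32(578), array([329.9, 169. ]), array([ 0.686, -0.008])), (np.int32(134), array([289.8, 187.9]), array([0.609, 0.158]))]
top green [(np.int32(109), array([317.7, 188.4]), array([0.605, 0.044]))]
top blue [(np.int32(127), array([345.7, 187.9]), array([ 0.605, -0.071]))]
shift [ -17.  -484.7   13.1] turn [-0.    -0.002 -0.001] shift in target frame [ -16.7 -484.7   13. ]
```

All four cups are over the line (x about 0.605). I'll take the hook back to the mat.

Request:
step_arm:
  commands:
    - [[-1,-40,0,0,0,0,0],[-1,-40,0,0,0,0,0],[-1,-40,0,0,0,0,0],[-1,-40,0,0,0,0,0],[-1,-40,0,0,0,0,0],[-2,-40,0,0,0,0,0],[-2,-40,0,0,0,0,0],[-2,-40,0,0,0,0,0],[-2,-41,0,0,0,0,0],[-2,-41,0,0,0,0,0],[-1,-41,0,0,0,0,0],[-1,-41,0,0,0,0,0],[0,0,0,0,0,0,0],[0,0,25,0,0,0,0],[0,0,25,0,0,0,0],[0,0,25,0,0,0,0],[0,0,8,0,0,0,0],[0,0,0,0,0,0,0],[0,0,0,0,0,0,0]]

```text
time: 33.55
tool_pos: [0.445, -0.3281, 0.2523]
ee_rot: [-3.14, 0.001, -3.129]
wrist_force: [0.3, -0.5, -2.5]
width: 0.0222
finger_force: 30.0
```

Run:
```python
from h import *
o=robot.get_obs();print(o["wrist_force"])
go(.4446,-.3288,.058,-3.129)
```

```text
[ 0.33848983 -0.52041541 -2.46958308]
shift [ 0.4 -0.7 14.3] turn [-0.001  0.001 -0.   ] shift in target frame [ 0.4 -0.7 14.3]
```

Request:
step_arm:
  commands:
    - [[0,-0.5,8,0,0,0,0],[0,0,4,0,0,0,0],[0,0,2,0,0,0,0],[0,0,0.5,0,0,0,0],[0,0,0,0,0,0,0],[0,0,0,0,0,0,0]]

```text
time: 34.3
tool_pos: [0.4445, -0.3285, 0.2379]
ee_rot: [-3.142, 0.0, -3.129]
wrist_force: [-3.7, 1.9, 5.1]
width: 0.022
finger_force: 30.0
```

Request:
step_arm:
  commands:
    - [[0,0,0,0,0,0,40],[0,0,0,0,0,0,60],[0,0,0,0,0,0,80],[0,0,0,0,0,0,80],[0,0,0,0,0,0,80],[0,0,-10,0,0,0,80],[0,0,-30,0,0,0,80],[0,0,-40,0,0,0,80],[0,0,-40,0,0,0,80],[0,0,-20,0,0,0,80],[0,0,0,0,0,0,80]]

```text
time: 35.67
tool_pos: [0.4448, -0.3287, 0.3797]
ee_rot: [-3.138, 0.004, -3.129]
wrist_force: [-0.1, 0.5, 0.5]
width: 0.0799
finger_force: 0.0
```

Run:
```python
from h import *
o=robot.get_obs();print(o["tool_pos"],o["width"])
s=eyes.snapshot("wrist");save(s,"w4");q=eyes.snapshot("scene");find(q,("hook_grip","hook_tip"));find(s,("hook_grip","mat"),o)
cv2.imwrite("pics/c4.png",np.vstack([cv2.resize(s["color"][...,::-1],(480,300)),cv2.resize(q["color"][130:270,140:380,::-1],(480,280))]))
for c in rng:print(c,blobs(q,c,.025))
go(.604,-.198,.12,np.pi/2)
```

```text
[ 0.44482312 -0.3286729   0.37974195] 0.07990875638481079
28 hook_grip 0.81 [225. 171.] [ 0.454 -0.328]
28 hook_tip 0.79 [207. 212.] [ 0.619 -0.325]
27 hook_grip 0.6 [315. 228.] [ 0.478 -0.335]
27 hook_grip 0.55 [320. 192.] [ 0.442 -0.331]
27 mat 0.64 [314. 228.] [ 0.5   -0.337]
27 mat 0.61 [319. 192.] [ 0.458 -0.332]
red [(np.int32(302), array([241.1, 212.2]), array([ 0.602, -0.197]))]
yellow [(np.int32(602), array([288. , 249.8]), array([0.713, 0.021])), (np.int32(339), array([339.8, 236.5]), array([0.606, 0.159]))]
green [(np.int32(304), array([323. , 211.3]), array([0.511, 0.069])), (np.int32(56), array([305.4, 228.6]), array([0.608, 0.04 ]))]
blue [(np.int32(66), array([274.4, 220.3]), array([ 0.604, -0.072])), (np.int32(342), array([384. , 225.4]), array([0.513, 0.282]))]
shift [-161.3  128.3   74.9] turn [-0.    -0.003  1.583] shift in target frame [130.4 159.5  75. ]
```

View pics/c4.png

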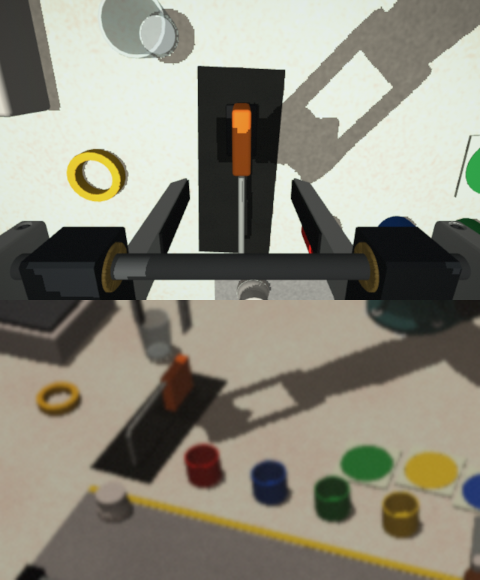

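Request:
step_arm:
  commands:
    - [[0,0,0,0,0,0.176,85],[0,0,0,0,0,0.176,85],[0,0,0,0,0,0.176,85],[0,0,0,0,0,0.176,85],[0,0,0,0,0,0.176,85],[0,0,0,0,0,0.176,85],[0,0,0,0,0,0.176,85],[0,0,0,0,0,0.176,85],[0,0,0,0,0,0.175,85],[26,32,0,0,0,0,85],[26,32,0,0,0,0,85],[26,32,10,0,0,0,85],[26,32,20,0,0,0,85],[26,32,25,0,0,0,85],[0,0,20,0,0,0,85],[0,0,0,0,0,0,85],[0,0,0,0,0,0,85]]

```text
time: 38.1
tool_pos: [0.6041, -0.1995, 0.3024]
ee_rot: [3.141, 0.001, 1.569]
wrist_force: [-0.2, -0.4, -0.5]
width: 0.085
finger_force: 0.0
```

Run:
```python
from h import *
o=robot.get_obs();print(o["tool_pos"],o["ee_rot"],o["joint_positions"])
s=eyes.snapshot("wrist");save(s,"w5");find(s,("cup_red_c","cup_blue_c"),o);print(blobs(s,"red",.025,o))
S=eyes.snapshot("scene");print(blobs(S,"red",.025))
go(.604,-.198,.030,np.pi/2)
```

```text
[ 0.60410671 -0.19947694  0.30238679] [3.14099331e+00 5.61440540e-04 1.56942665e+00] [-4.07947777e-01  3.15727148e-01  1.30513157e+00 -2.79008908e-04
  1.51996142e+00 -4.06564198e-01]
29 cup_red_c 0.83 [316. 207.] [ 0.601 -0.197]
29 cup_blue_c 0.57 [322.  43.] [ 0.606 -0.075]
[(np.int32(5342), array([316.3, 212. ]), array([ 0.601, -0.202]))]
[(np.int32(311), array([241.2, 212.4]), array([ 0.603, -0.196]))]
shift [ 1.4 -0.6 93.3] turn [ 0.002  0.001 -0.001] shift in target frame [ 1.3 -0.4 93.3]
```

View pics/w5.png

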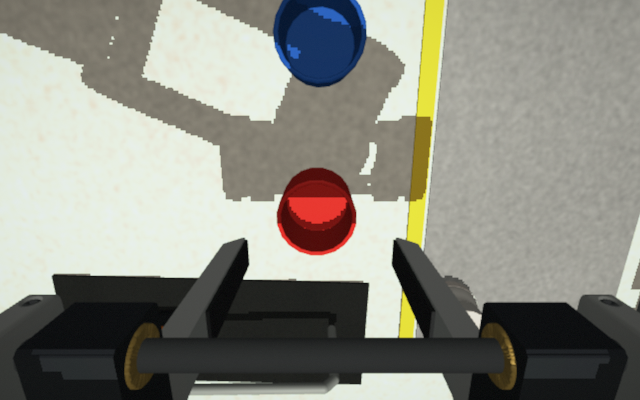

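The red cup at (316,210) lies centred between the fingers; descending.

Request:
step_arm:
  commands:
    - [[1.5,-1.5,25,0,0,0,85],[0,0,25,0,0,0,85],[0,0,25,0,0,0,85],[0,0,16,0,0,0,85],[0,0,0,0,0,0,85],[0,0,0,0,0,0,40],[0,0,0,0,0,0,40],[0,0,0,0,0,0,40],[0,0,0,0,0,0,40],[0,0,0,0,0,0,40],[0,0,0,0,0,0,40]]

```text
time: 39.67
tool_pos: [0.6031, -0.1972, 0.2119]
ee_rot: [3.141, 0.001, 1.571]
wrist_force: [-3.3, -1.0, 5.1]
width: 0.0597
finger_force: 30.0
```

Request:
step_arm:
  commands:
    - [[0,0,-20,0,0,0,40],[0,0,-40,0,0,0,40],[0,0,-40,0,0,0,40],[0,0,-20,0,0,0,40],[36,-9,0,0,0,0,40],[36,-9,0,0,0,0,40],[36,-9,0,0,0,0,40],[36,-9,0,0,0,0,40],[37,-9,0,0,0,0,40],[37,-9,0,0,0,0,40],[37,-10,0,0,0,0,40],[37,-10,0,0,0,0,40],[37,-10,0,0,0,0,40],[37,-10,0,0,0,0,40],[37,-10,0,0,0,0,40],[37,-10,0,0,0,0,40],[37,-9,0,0,0,0,40],[37,-9,0,0,0,0,40],[36,-9,0,0,0,0,40],[36,-9,0,0,0,0,40]]

```text
time: 42.18
tool_pos: [0.4526, 0.3904, 0.3314]
ee_rot: [3.141, -0.001, 1.571]
wrist_force: [0.2, -0.3, -1.9]
width: 0.0597
finger_force: 30.0
```

Run:
```python
from h import *
o=robot.get_obs();print(o["tool_pos"],o["ee_rot"],o["width"])
s=eyes.snapshot("wrist");find(s,("tile_red_c","cup_red_c"),o)
go(.452,.389,.0375,np.pi/2)
```

```text
[0.45264891 0.39037574 0.33144097] [ 3.14067616e+00 -1.27186245e-03  1.57114241e+00] 0.05970533466737942
31 tile_red_c 0.8 [313. 196.] [0.446 0.389]
31 cup_red_c 0.84 [321. 261.] [0.454 0.33 ]
shift [ -1.6  -0.5 113.6] turn [ 0.    -0.001  0.003] shift in target frame [ -1.5  -0.4 113.6]
```

Request:
step_arm:
  commands:
    - [[-1.5,-0.5,30,0,0,0,40],[0,0,30,0,0,0,40],[0,0,30,0,0,0,40],[0,0,16,0,0,0,40],[0,0,7,0,0,0,40],[0,0,1.5,0,0,0,40],[0,0,0,0,0,0,40],[0,0,0,0,0,0,40]]

```text
time: 43.32
tool_pos: [0.4529, 0.3878, 0.2174]
ee_rot: [3.14, -0.001, 1.571]
wrist_force: [-0.3, 0.2, -1.2]
width: 0.0597
finger_force: 30.0
```

Request:
step_arm:
  commands:
    - [[0,0,1.5,0,0,0,40],[0,0,0,0,0,0,40],[0,0,0,0,0,0,65],[0,0,0,0,0,0,80],[0,0,0,0,0,0,80],[0,0,0,0,0,0,80],[0,0,-20,0,0,0,80],[0,0,-40,0,0,0,80],[0,0,-40,0,0,0,85],[-42,14,0,0,0,0,85],[-42,14,0,0,0,0,85],[-42,14,0,0,0,0,85],[-42,14,0,0,0,0,85],[-42,14,0,0,0,0,85],[-42,14,0,0,0,0,85],[-42,14,0,0,0,0,85],[-42,14,0,0,0,0,85],[-42,14,0,0,0,0,85],[-41,13,0,0,0,0,85],[-40,13,0,0,0,0,85]]

```text
time: 45.82
tool_pos: [0.6049, -0.073, 0.3146]
ee_rot: [3.142, -0.0, 1.571]
wrist_force: [0.4, 0.6, 0.0]
width: 0.0854
finger_force: 0.0
```

Run:
```python
from h import *
o=robot.get_obs();print(o["tool_pos"],o["ee_rot"],o["width"])
s=eyes.snapshot("wrist");find(s,("cup_blue_c",),o);print(blobs(s,"blue",.025,o))
B=(.3,.95,-.35,.45)
for n in("scene","top"):
    s=eyes.snapshot(n)
    for c in rng: print(n,c,blobs(s,c,.025,None,25,B))
go(.604,-.071,.030,np.pi/2)
```

```text
[ 0.60490503 -0.07299522  0.31458289] [ 3.14151368e+00 -1.86556375e-04  1.57053469e+00] 0.08536063115447803
32 cup_blue_c 0.72 [321. 209.] [ 0.606 -0.076]
[(np.int32(4598), array([319. , 209.7]), array([ 0.604, -0.077]))]
scene red [(np.int32(509), array([419.4, 222.7]), array([0.464, 0.39 ])), (np.int32(123), array([389.7, 239.6]), array([0.569, 0.315]))]
scene yellow [(np.int32(379), array([355.1, 214.7]), array([0.493, 0.178])), (np.int32(585), array([288.2, 249.8]), array([0.713, 0.022])), (np.int32(332), array([339.8, 236.4]), array([0.606, 0.159]))]
scene green [(np.int32(163), array([318.5, 211.3]), array([0.516, 0.054]))]
scene blue [(np.int32(67), array([273.1, 220.5]), array([ 0.605, -0.076])), (np.int32(342), array([384. , 225.4]), array([0.513, 0.282]))]
top red [(np.int32(86), array([247.5, 183.4]), array([0.63 , 0.331])), (np.int32(371), array([233.9, 228. ]), array([0.448, 0.384]))]
top yellow [(np.int32(309), array([290.8, 169.6]), array([0.686, 0.153])), (np.int32(124), array([396.1, 168. ]), array([ 0.686, -0.282])), (np.int32(164), array([289.5, 188.3]), array([0.607, 0.159])), (np.int32(387), array([287.2, 222.3]), array([0.468, 0.169]))]
top green [(np.int32(168), array([318.3, 215.1]), array([0.495, 0.043]))]
top blue [(np.int32(379), array([260.9, 217.8]), array([0.488, 0.275]))]
shift [  1.   -0.5 104.3] turn [-0.001 -0.001 -0.002] shift in target frame [  1.   -0.6 104.3]
```

Request:
step_arm:
  commands:
    - [[-1,0,30,0,0,0,85],[0,0,30,0,0,0,85],[0,0,27,0,0,0,85],[0,0,16,0,0,0,85],[0,0,0,0,0,0,85],[0,0,0,0,0,0,40],[0,0,0,0,0,0,40],[0,0,0,0,0,0,40],[0,0,0,0,0,0,40],[0,0,0,0,0,0,40],[0,0,0,0,0,0,40],[0,0,-20,0,0,0,40],[0,0,-40,0,0,0,40],[0,0,-40,0,0,0,40],[0,0,-15,0,0,0,40],[0,0,0,0,0,0,40]]

```text
time: 48.02
tool_pos: [0.6048, -0.0726, 0.3278]
ee_rot: [3.139, 0.0, 1.571]
wrist_force: [0.1, -0.6, -0.8]
width: 0.0609
finger_force: 30.0
```

Run:
```python
from h import *
o=robot.get_obs();print(o["tool_pos"],o["ee_rot"],o["width"])
s=eyes.snapshot("scene");save(s,"s6");t=eyes.snapshot("top")
cv2.imwrite("pics/c6.png",np.vstack([cv2.resize(s["color"][150:270,240:480,::-1],(600,300)),cv2.resize(t["color"][130:250,200:440,::-1],(600,300))]))
for q in(s,t):find(q,("cup_green_c","cup_red_c"))
go(.491,.278,.150,np.pi/2)
```

```text
[ 0.60478959 -0.07256126  0.32778798] [3.13909191e+00 4.23122725e-04 1.57072530e+00] 0.06089246797270823
35 cup_green_c 0.68 [308. 228.] [0.603 0.047]
35 cup_green_c 0.37 [446. 244.] [0.532 0.489]
35 cup_red_c 0.93 [422. 218.] [0.439 0.393]
36 cup_green_c 0.66 [404. 184.] [ 0.619 -0.313]
36 cup_green_c 0.53 [410. 225.] [ 0.449 -0.328]
36 cup_green_c 0.47 [320. 191.] [0.595 0.036]
36 cup_red_c 0.68 [232. 224.] [0.467 0.393]
36 cup_red_c 0.52 [263. 219.] [0.484 0.268]
shift [ 350.5 -113.4   -4.7] turn [-0.003 -0.001 -0.   ] shift in target frame [ 350.5 -113.4   -5.4]
```

View pics/c6.png

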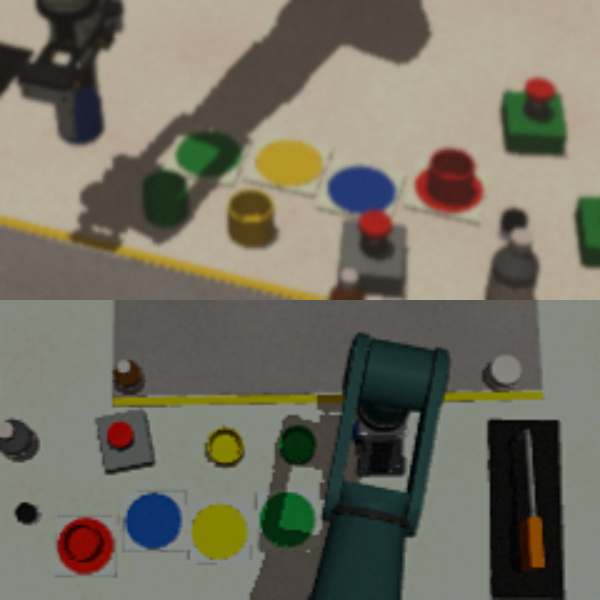

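Request:
step_arm:
  commands:
    - [[38,-12,0,0,0,0,40],[39,-13,0,0,0,0,40],[39,-13,0,0,0,0,40],[39,-13,0,0,0,0,40],[39,-13,0,0,0,0,40],[39,-13,0,0,0,0,40],[39,-12,0,0,0,0,40],[39,-12,0,0,0,0,40],[39,-12,0,0,0,0,40],[0,0,20,0,0,0,40],[0,0,30,0,0,0,40],[0,0,30,0,0,0,40],[0,0,18,0,0,0,40],[0,0,8,0,0,0,40],[0,0,0,0,0,0,40],[0,0,0,0,0,0,40]]

```text
time: 50.32
tool_pos: [0.4922, 0.2777, 0.222]
ee_rot: [3.139, -0.001, 1.571]
wrist_force: [0.4, -0.2, -0.2]
width: 0.0607
finger_force: 30.0
```

Run:
```python
from h import *
o=robot.get_obs();print(o["tool_pos"],o["ee_rot"],o["width"])
s=eyes.snapshot("scene");print(models.tip_of(s,"cup_blue_c")[:2])
go(.491,.278,.036,np.pi/2)
```

```text
[0.4921708  0.27768094 0.22203462] [ 3.13922852e+00 -1.12900334e-03  1.57066267e+00] 0.06071996277963236
[{'xy': [384.3, 219.1], 'confidence': 0.71}]
shift [ 0.3 -1.1  6. ] turn [ 0.002 -0.001 -0.   ] shift in target frame [ 0.3 -1.1  6. ]
```

Request:
step_arm:
  commands:
    - [[0,-1,4,0,0,0,40],[0,0,1.5,0,0,0,40],[0,0,0,0,0,0,40],[0,0,0,0,0,0,40]]

```text
time: 50.92
tool_pos: [0.4908, 0.2776, 0.2169]
ee_rot: [3.14, -0.001, 1.571]
wrist_force: [-2.0, 0.6, 5.4]
width: 0.0602
finger_force: 30.0
```

Request:
step_arm:
  commands:
    - [[0,0,0,0,0,0,65],[0,0,0,0,0,0,80],[0,0,0,0,0,0,80],[0,0,0,0,0,0,80],[0,0,-20,0,0,0,80],[0,0,-40,0,0,0,80],[0,0,-40,0,0,0,85],[-30,29,0,0,0,0,85],[-30,29,0,0,0,0,85],[-30,29,0,0,0,0,85],[-29,29,0,0,0,0,85],[0,0,0,0,0,0,85],[0,0,0,0,0,0,85]]

```text
time: 52.55
tool_pos: [0.6064, 0.1587, 0.3148]
ee_rot: [-3.14, -0.001, 1.571]
wrist_force: [-0.2, -0.2, 0.2]
width: 0.085
finger_force: 0.0
```

Run:
```python
from h import *
o=robot.get_obs();print(o["tool_pos"],o["ee_rot"],o["width"])
s=eyes.snapshot("wrist");find(s,("cup_yellow_c",),o);print(blobs(s,"yellow",.025,o))
for n in("scene","top"):
    s=eyes.snapshot(n);print(blobs(s,"yellow",.025),blobs(s,"green",.025))
    find(s,("cup_blue_c","cup_red_c"))
go(.607,.159,.030,np.pi/2)
```

```text
[0.60636417 0.15871115 0.31477918] [-3.14043126e+00 -5.64060598e-04  1.57064570e+00] 0.08499677720786976
38 cup_yellow_c 0.97 [319. 208.] [0.605 0.157]
[(np.int32(3892), array([418.1, 115.5]), array([0.683, 0.233])), (np.int32(4843), array([318.8, 211. ]), array([0.605, 0.154])), (np.int32(633), array([401.3, 313.8]), array([0.683, 0.052])), (np.int32(1011), array([502.9, 356.7]), array([0.786, 0.003])), (np.int32(332), array([396. , 385.9]), array([ 0.683, -0.033]))]
[(np.int32(592), array([286.7, 249.4]), array([0.713, 0.016])), (np.int32(333), array([339.8, 236.8]), array([0.607, 0.159]))] [(np.int32(212), array([320.6, 212.6]), array([0.52 , 0.063])), (np.int32(56), array([306.1, 228.5]), array([0.606, 0.043]))]
39 cup_blue_c 0.56 [386. 222.] [0.495 0.286]
39 cup_blue_c 0.39 [354. 214.] [0.492 0.175]
39 cup_red_c 0.76 [422. 218.] [0.441 0.395]
[(np.int32(379), array([359.3, 168.6]), array([ 0.686, -0.13 ]))] [(np.int32(113), array([317.5, 188.2]), array([0.606, 0.044]))]
40 cup_blue_c 0.51 [261. 217.] [0.491 0.273]
40 cup_red_c 0.7 [233. 223.] [0.469 0.389]
shift [ -0.    0.7 105.4] turn [ 0.    -0.     0.001] shift in target frame [ -0.    0.7 105.4]
```

Request:
step_arm:
  commands:
    - [[-1,0,30,0,0,0,85],[0,0,30,0,0,0,85],[0,0,27,0,0,0,85],[0,0,16,0,0,0,85],[0,0,0,0,0,0,85],[0,0,0,0,0,0,40],[0,0,0,0,0,0,40],[0,0,0,0,0,0,40],[0,0,0,0,0,0,40],[0,0,0,0,0,0,40],[0,0,0,0,0,0,40],[0,0,-20,0,0,0,40],[0,0,-30,0,0,0,40],[0,0,-30,0,0,0,40],[4,-34,0,0,0,0,40],[3,-34,0,0,0,0,40],[3,-34,0,0,0,0,40],[3,-33,0,0,0,0,40],[0,0,0,0,0,0,40]]

```text
time: 55.32
tool_pos: [0.47, 0.1707, 0.2928]
ee_rot: [3.141, -0.0, 1.572]
wrist_force: [0.1, -0.1, -2.2]
width: 0.0581
finger_force: 29.8
```

Run:
```python
from h import *
o=robot.get_obs();print(o["tool_pos"],o["ee_rot"],o["width"])
s=eyes.snapshot("scene");find(s,("cup_yellow_c",))
go(.471,.171,.036,np.pi/2)
```

```text
[0.47003598 0.17067229 0.29278041] [ 3.14093332e+00 -1.68321876e-04  1.57200737e+00] 0.058074301679988824
41 cup_yellow_c 0.73 [359. 194.] [0.39 0.16]
shift [ 0.5 -1.1 77.1] turn [ 0.003 -0.     0.   ] shift in target frame [ 0.5 -0.9 77.1]
```

Run:
```python
from h import *
o=robot.get_obs();print(o["tool_pos"],o["width"])
W=eyes.snapshot("wrist");s=eyes.snapshot("scene")
print(at(s,(359,194),.105))
cv2.imwrite("pics/c7.png",np.vstack([cv2.resize(W["color"][...,::-1],(480,300)),cv2.resize(s["color"][150:250,280:440,::-1],(480,300))]))
```

```text
[0.47192682 0.17048551 0.29308244] 0.058125411703174805
[0.47515013 0.18316766 0.105     ]
```

View pics/c7.png

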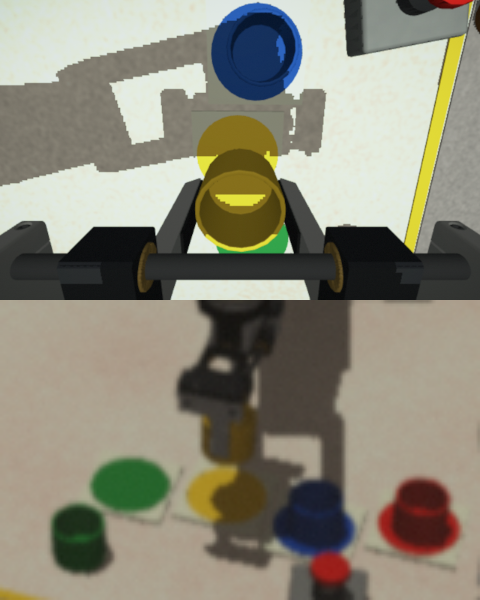

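Run:
```python
from h import *
o=robot.get_obs()
W=eyes.snapshot("wrist")
for r in models.tip_of(W,"cup_yellow_c"): print(r, at(W,r["xy"],o["tool_pos"][2]-.187,o))
m=models.masks_of(W,"cup_yellow_c")[0]["mask"];ys,xs=np.where(m);print(xs.min(),xs.max(),ys.min(),ys.max())
zr=o["tool_pos"][2]-.212+.05
print("rim",at(W,(320,ys.max()),zr,o),"width row",[(r,np.ptp(np.where(m[r])[0])) for r in range(ys.min(),ys.max(),8)])
```

```text
{'xy': [317.0, 261.7], 'confidence': 0.56} [0.47100632 0.16904351 0.1057366 ]
261 380 199 335
rim [0.47263049 0.14043828 0.1307366 ] width row [(199, np.int64(11)), (207, np.int64(56)), (215, np.int64(73)), (223, np.int64(83)), (231, np.int64(91)), (239, np.int64(97)), (247, np.int64(103)), (255, np.int64(109)), (263, np.int64(115)), (271, np.int64(118)), (279, np.int64(119)), (287, np.int64(119)), (295, np.int64(116)), (303, np.int64(110)), (311, np.int64(100)), (319, np.int64(85)), (327, np.int64(64))]
```

Request:
step_arm:
  commands:
    - [[0.5,0,30,0,0,0,40],[0,0,25,0,0,0,40],[0,0,14,0,0,0,40],[0,0,5,0,0,0,40],[0,0,2,0,0,0,40],[0,0,0,0,0,0,40],[0,0,0,0,0,0,40]]

```text
time: 56.55
tool_pos: [0.472, 0.1711, 0.2173]
ee_rot: [3.14, -0.0, 1.571]
wrist_force: [-2.0, -1.2, 3.1]
width: 0.0585
finger_force: 29.8
```

Request:
step_arm:
  commands:
    - [[0,0,0.5,0,0,0,65],[0,0,0,0,0,0,80],[0,0,0,0,0,0,80],[0,0,0,0,0,0,80],[0,0,-20,0,0,0,80],[0,0,-40,0,0,0,80],[0,0,-40,0,0,0,85],[-32,34,0,0,0,0,85],[-32,34,0,0,0,0,85],[-32,33,0,0,0,0,85],[-32,33,0,0,0,0,85],[0,0,0,0,0,0,85],[0,0,0,0,0,0,85]]

```text
time: 58.18
tool_pos: [0.6053, 0.0432, 0.3153]
ee_rot: [-3.14, -0.001, 1.571]
wrist_force: [0.5, 1.0, 0.7]
width: 0.0851
finger_force: 0.0
```

Run:
```python
from h import *
o=robot.get_obs();print(o["tool_pos"],o["ee_rot"],o["width"])
s=eyes.snapshot("wrist");find(s,("cup_green_c",),o);print(blobs(s,"green",.025,o))
for n in("scene","top"):
    s=eyes.snapshot(n);print(blobs(s,"green",.025))
    find(s,("cup_green_c","cup_yellow_c"))
go(.606,.043,.030,np.pi/2)
```

```text
[0.60534598 0.04323368 0.31525869] [-3.14041822e+00 -7.18123424e-04  1.57063896e+00] 0.0851287893848659
45 cup_green_c 0.82 [322. 210.] [0.606 0.039]
[(np.int32(4000), array([321.5, 211.8]), array([0.606, 0.037]))]
[(np.int32(188), array([319. , 210.4]), array([0.511, 0.054])), (np.int32(34), array([332.1, 213.5]), array([0.512, 0.102])), (np.int32(45), array([303.9, 228.5]), array([0.609, 0.036]))]
46 cup_green_c 0.89 [303. 227.] [0.602 0.03 ]
46 cup_yellow_c 0.71 [355. 210.] [0.473 0.17 ]
46 cup_yellow_c 0.41 [390. 236.] [0.552 0.313]
46 cup_yellow_c 0.38 [417. 225.] [0.476 0.384]
[]
47 cup_green_c 0.47 [441. 260.] [ 0.307 -0.445]
47 cup_green_c 0.4 [261. 219.] [0.483 0.276]
47 cup_yellow_c 0.66 [286. 221.] [0.474 0.172]
47 cup_yellow_c 0.36 [261. 221.] [0.474 0.275]
shift [ -0.6   0.7 106. ] turn [ 0.    -0.     0.001] shift in target frame [ -0.5   0.7 106. ]
```

Request:
step_arm:
  commands:
    - [[-2,0,30,0,0,0,85],[0,0,30,0,0,0,85],[0,0,27,0,0,0,85],[0,0,16,0,0,0,85],[0,0,0,0,0,0,85],[0,0,0,0,0,0,40],[0,0,0,0,0,0,40],[0,0,0,0,0,0,40],[0,0,0,0,0,0,40],[0,0,0,0,0,0,40],[0,0,0,0,0,0,40],[0,0,-20,0,0,0,40],[0,0,-30,0,0,0,40],[0,0,-30,0,0,0,40],[5,-30,0,0,0,0,40],[5,-29,0,0,0,0,40],[5,-29,0,0,0,0,40],[4,-29,0,0,0,0,40],[0,0,0,0,0,0,40]]

```text
time: 60.95
tool_pos: [0.487, 0.0603, 0.2915]
ee_rot: [-3.139, -0.0, 1.572]
wrist_force: [0.3, -0.1, -2.0]
width: 0.0597
finger_force: 30.0
```

Run:
```python
from h import *
o=robot.get_obs();print(o["tool_pos"],o["ee_rot"],o["width"])
W=eyes.snapshot("wrist")
m=models.masks_of(W,"cup_green_c")[0]["mask"];ys,xs=np.where(m);print(xs.min(),xs.max(),ys.min(),ys.max())
print("rim",at(W,(320,ys.max()),o["tool_pos"][2]-.162,o))
go(.489,.060,.036,np.pi/2)
```

```text
[0.48701363 0.06027716 0.29154363] [-3.13925434e+00 -4.99970382e-05  1.57151421e+00] 0.059691578461097704
260 380 199 334
rim [0.48654389 0.03087399 0.12954363]
shift [ 0.1  0.2 76.3] turn [0. 0. 0.] shift in target frame [ 0.1  0.2 76.3]
```

Request:
step_arm:
  commands:
    - [[0,0,30,0,0,0,40],[0,0,25,0,0,0,40],[0,0,14,0,0,0,40],[0,0,5,0,0,0,40],[0,0,2,0,0,0,40],[0,0,0,0,0,0,40],[0,0,0,0,0,0,40]]

```text
time: 61.92
tool_pos: [0.4892, 0.06, 0.2179]
ee_rot: [3.139, 0.0, 1.571]
wrist_force: [-0.2, -0.7, 2.9]
width: 0.06
finger_force: 30.0
```

Contact. I'll release the cup, retreat out of the view (back toward the robot, high) and check.

Request:
step_arm:
  commands:
    - [[0,0,0.5,0,0,0,65],[0,0,0,0,0,0,80],[0,0,0,0,0,0,80],[0,0,0,0,0,0,80],[0,0,-20,0,0,0,80],[0,0,-40,0,0,0,80],[0,0,-40,0,0,0,80],[0,0,-40,0,0,0,80],[-35,-10,-10,0,0,0,80],[-40,-15,0,0,0,0,80],[-40,-15,0,0,0,0,80],[-40,-20,0,0,0,0,80],[-40,-20,0,0,0,0,80],[-40,-20,0,0,0,0,80],[0,0,0,0,0,0,80],[0,0,0,0,0,0,80]]

```text
time: 63.92
tool_pos: [0.3887, -0.1748, 0.3661]
ee_rot: [3.141, -0.001, 1.57]
wrist_force: [0.4, -0.5, -0.5]
width: 0.0805
finger_force: 0.0
```

Run:
```python
from h import *
o=robot.get_obs();print(o["tool_pos"],o["wrist_force"])
P={}
for n in("scene","top"):
    s=eyes.snapshot(n);P[n]=s["color"][...,::-1]
    for c in rng:
        for r in models.tip_of(s,f"cup_{c}_c")[:1]:print(n,c,round(r["confidence"],2),np.round(at(s,r["xy"],.029)[:2],3))
    find(s,("hook_grip","hook_tip"))
cv2.imwrite("pics/c8.png",np.vstack([cv2.resize(P["scene"][150:270,180:460],(700,300)),cv2.resize(P["top"][130:250,180:460],(700,300))]))
```

```text
[ 0.38873602 -0.17480106  0.36612084] [ 0.40862809 -0.49218095 -0.52214162]
scene red 0.64 [0.434 0.412]
scene yellow 0.82 [0.469 0.177]
scene green 0.87 [0.49  0.058]
scene blue 0.9 [0.496 0.292]
49 hook_tip 0.73 [207. 210.] [ 0.608 -0.328]
top red 0.73 [0.429 0.408]
top yellow 0.59 [0.467 0.168]
top green 0.68 [0.479 0.066]
top blue 0.77 [0.492 0.286]
50 hook_grip 0.6 [412. 223.] [ 0.452 -0.329]
50 hook_tip 0.44 [407. 186.] [ 0.613 -0.328]
```

View pics/c8.png

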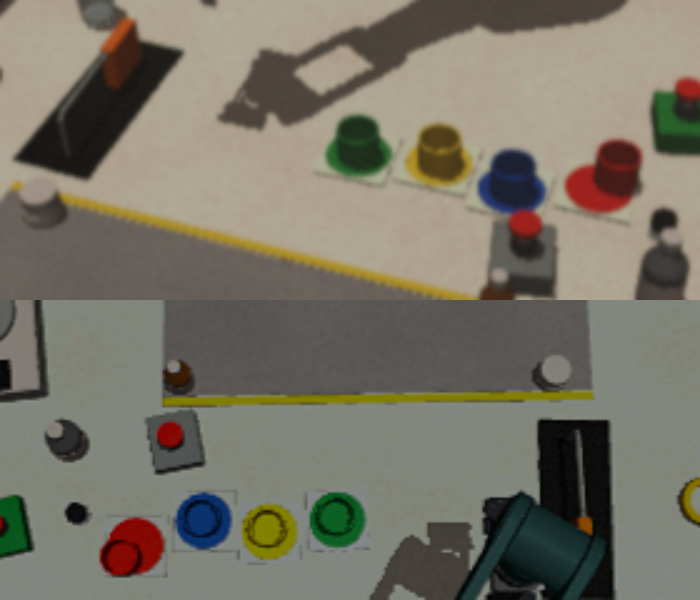

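The red cup has been knocked to about (0.43, 0.41), off the middle of its disc (pixel 618,165 in the crop); the others are placed well. I'll go back and recentre it.

Request:
step_arm:
  commands:
    - [[37,2,0,0,0,0,85],[37,2,0,0,0,0,85],[37,2,0,0,0,0,85],[37,2,0,0,0,0,85],[37,3,0,0,0,0,85],[37,3,0,0,0,0,85],[37,3,0,0,0,0,85],[37,3,0,0,0,0,85],[37,3,0,0,0,0,85],[37,3,0,0,0,0,85],[36,3,0,0,0,0,85],[36,3,0,0,0,0,85],[36,3,0,0,0,0,85],[36,3,15,0,0,0,85],[36,3,20,0,0,0,85],[35,2,20,0,0,0,85],[0,0,0,0,0,0,85],[0,0,0,0,0,0,85]]

```text
time: 66.88
tool_pos: [0.4318, 0.4097, 0.3114]
ee_rot: [3.141, 0.001, 1.571]
wrist_force: [-0.1, 0.1, -0.3]
width: 0.0846
finger_force: 0.0
```

Run:
```python
from h import *
o=robot.get_obs();print(o["tool_pos"],o["ee_rot"])
s=eyes.snapshot("wrist");find(s,("cup_red_c","tile_red_c","cup_blue_c","tile_blue_c"),o);save(s,"w9")
m=models.masks_of(s,"cup_red_c")[0];ys,xs=np.where(m["mask"]);print(m["confidence"],xs.min(),xs.max(),ys.min(),ys.max())
r=ys.max();print("rim near y",at(s,((xs.min()+xs.max())/2,r),.052,o))
go(.432,.41,.034,np.pi/2)
```

```text
[0.43177392 0.40967608 0.31139832] [3.14140174e+00 5.11704195e-04 1.57079475e+00]
51 cup_red_c 0.8 [317. 211.] [0.429 0.406]
51 cup_blue_c 0.84 [386. 343.] [0.495 0.272]
0.56 279 355 174 258
rim near y [0.42925219 0.37505482 0.052     ]
shift [ 0.6  0.  98.2] turn [ 0.001 -0.001 -0.001] shift in target frame [ 0.7  0.1 98.2]
```

View pics/w9.png

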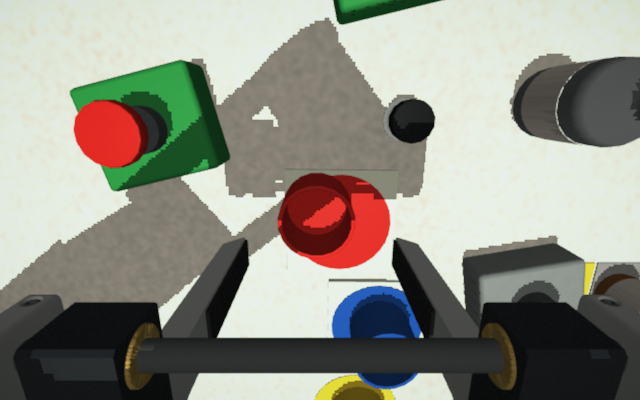

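Request:
step_arm:
  commands:
    - [[-3,-2,30,0,0,0,85],[0,0,30,0,0,0,85],[0,0,25,0,0,0,85],[0,0,10,0,0,0,85],[0,0,0,0,0,0,85],[0,0,0,0,0,0,40],[0,0,0,0,0,0,40],[0,0,0,0,0,0,40],[0,0,0,0,0,0,40],[0,0,0,0,0,0,40],[0,0,0,0,0,0,40]]

```text
time: 68.55
tool_pos: [0.4296, 0.4072, 0.2172]
ee_rot: [3.141, -0.001, 1.571]
wrist_force: [-2.9, -0.3, 6.0]
width: 0.0592
finger_force: 30.0
```

Run:
```python
from h import *
go(.452,.389,.05,np.pi/2)
```

```text
shift [-18.2  22.4 -12.8] turn [ 0.    -0.001  0.   ] shift in target frame [-18.2  22.4 -12.8]
```

Lift a little, shift over, set down and measure before release.

Request:
step_arm:
  commands:
    - [[0,0,-15,0,0,0,40],[-9,11,-5,0,0,0,40],[-9,11.5,0,0,0,0,40],[0,0,0,0,0,0,40],[0,0,12,0,0,0,40],[0,0,6,0,0,0,40],[0,0,1.5,0,0,0,40],[0,0,0,0,0,0,40],[0,0,0,0,0,0,40]]

```text
time: 69.68
tool_pos: [0.4515, 0.3888, 0.2171]
ee_rot: [-3.14, 0.002, 1.572]
wrist_force: [-2.1, -3.4, 5.6]
width: 0.0598
finger_force: 30.0
```

Request:
step_arm:
  commands:
    - [[0,0,0,0,0,0,65],[0,0,0,0,0,0,80],[0,0,0,0,0,0,80],[0,0,0,0,0,0,80],[0,0,-20,0,0,0,80],[0,0,-40,0,0,0,80],[0,0,-40,0,0,0,80],[0,0,-40,0,0,0,80],[-20,-30,-20,0,0,0,80],[-30,-40,0,0,0,0,80],[-30,-40,0,0,0,0,80],[0,0,0,0,0,0,80],[0,0,0,0,0,0,80]]

```text
time: 71.3
tool_pos: [0.3424, 0.3092, 0.3772]
ee_rot: [3.14, -0.001, 1.571]
wrist_force: [1.1, -0.8, -0.4]
width: 0.0802
finger_force: 0.0
```

Run:
```python
from h import *
o=robot.get_obs();print(o["tool_pos"],o["wrist_force"])
P={}
for n in("scene","top"):
    s=eyes.snapshot(n);P[n]=s["color"][...,::-1]
    for c in rng:
        for r in models.tip_of(s,f"cup_{c}_c")[:1]:print(n,c,round(r["confidence"],2),np.round(at(s,r["xy"],.029)[:2],3))
    find(s,("hook_grip","hook_tip"))
cv2.imwrite("pics/c10.png",np.vstack([cv2.resize(P["scene"][150:270,180:460],(700,300)),cv2.resize(P["top"][130:250,180:460],(700,300))]))
```

```text
[0.34240646 0.30915587 0.37717133] [ 1.11619961 -0.77701448 -0.39669868]
scene red 0.72 [0.452 0.389]
scene yellow 0.91 [0.483 0.18 ]
scene green 0.67 [0.485 0.047]
scene blue 0.9 [0.502 0.279]
52 hook_grip 0.58 [440. 271.] [0.676 0.488]
52 hook_tip 0.93 [210. 213.] [ 0.622 -0.312]
52 hook_tip 0.49 [280. 248.] [ 0.695 -0.014]
top red 0.54 [0.459 0.386]
top yellow 0.62 [0.464 0.169]
top green 0.73 [0.496 0.056]
top blue 0.69 [0.488 0.273]
53 hook_grip 0.52 [410. 224.] [ 0.449 -0.321]
53 hook_tip 0.55 [408. 183.] [ 0.625 -0.334]
```

View pics/c10.png

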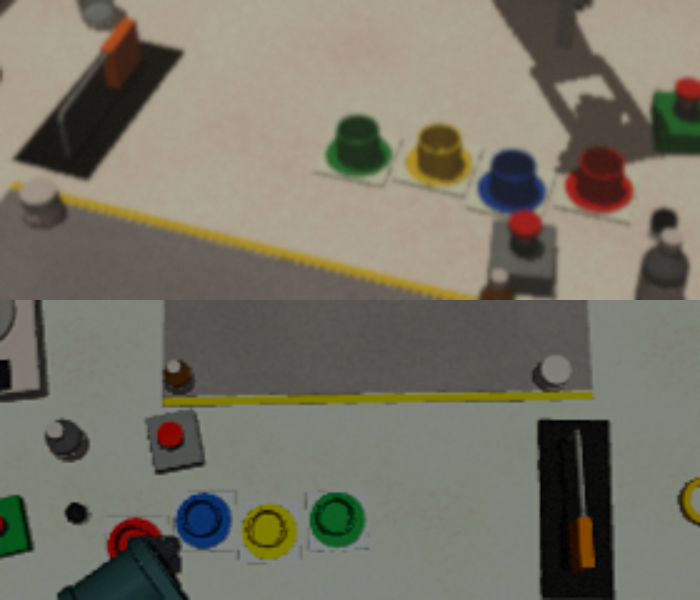

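All four cups stand centred on their discs, the hook stands on its mat and the plunger is up. Handing in.

```bash
python3 -c "
from bench import robot
print(robot.close_job())"
```

```text
the job is handed in; nothing more can be done
None
```

The job is handed in, with no verdict returned: the lamp plunger was pressed to its stop and let up, all four cups were dragged over the line with the hook, the hook is back on its mat, and each cup stands on its own disc (the red cup was knocked aside mid-run and recentred).

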